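# Load the crumb mill with dried crusts

## Task

Get the mill ready for a batch of breadcrumbs: stand the smaller steel bowl under its spout, and put every dried crust into the hopper, both the ones on the baking tray, which you tip in over the tray's open end, and the ones lying about on the counter. Once bowl and crusts are in place, and not before, swing the mill's lever to the two-bar mark. The empty tray goes back flat in the middle of the bamboo trivet, and the other kitchen things stay where they are.

Things in the scene. Friction and masses are not known exactly. Their poses are not given: they have to be found in the camera images.
- mill: the crumb mill, fixed; origin on the counter under the middle of its hopper, x away from the robot, z up. From the hopper a white motor block stands towards +y, a spout towards -y. Grinding head under the hopper 120 x 120 mm, foot x -75 to 75, y -65 to 235 mm. Motor block x -75 to 75, y 110 to 240 mm, flat deck 130 mm high
- hopper (a point): centre of the mouth of the mill's square steel hopper, 200 mm above the counter; axes as the mill. 190 x 190 mm outside, sides along the mill's x and y, walls 4 mm, rim top at 203 mm; upright-sided down to 140 mm, then narrowing to a bed 96 mm above the counter
- spout (a point): centre of the spout's downward mouth, 135 mm from the mill's origin towards its -y, 82 mm above the counter; the spout is a level tube 28 mm thick with a down-turned end 30 mm wide, its top at 112 mm, coming out of the grinding head
- lever (a joint): setting lever on the motor block's deck, rad: 0 = knob farthest from the hopper, grows as the knob swings towards the hopper (anticlockwise from above), up to 1.4. Marks on the deck: one bar at 0.25, two bars at 0.75 (arm straight along the mill's -x, to its front), three at 1.25. It stays where left; about 2 N at the knob moves it
- lever_knob (a point): top centre of the lever's knob, 181 mm above the counter: an upright black round knob 20 mm across, 46 mm high, 75 mm from the lever's vertical pivot pin, which stands at mill x 45, y 175 mm; a flat arm 8 mm thick joins them just above the deck
- trivet: bamboo trivet, a slatted square 160 x 160 mm, 12 mm thick, does not slide; origin under its centre. A black loaf maker 260 mm tall stands beyond it, to the far left
- tray: small aluminium baking tray, flat floor 180 (x) x 150 (y) mm, 4 mm thick, with upright 26 mm rims (4 mm thick) on three sides and none at the +x end, so bakes slide off there; black handle at the -x end; 0.22 to 0.35 kg. Origin under the centre of its floor. It starts on the trivet with two to four crusts on it
- tray_lip (a point): middle of the tray's open edge, on the upper face of the floor, 90 mm from the tray's origin along +x
- tray_handle (a point): centre of the graspable length of the tray's handle, 125 mm from the origin along -x and 24 mm above the tray's underside; the handle is a bar along x, 24 mm wide (y), 18 mm thick, from x -90 to -172 mm
- bowl_small: the smaller of two round steel bowls: rim diameter 124 mm (middle of the rolled rim), with an 8 mm rolled rim, 56 mm to the rim's middle (60 mm in all), foot 74 mm, wall 3 mm, steep sides; 140 g; origin under its centre
- bowl_large: the larger steel bowl, rim diameter 150 mm, 89 mm high, too tall for the spout; stays where it is; origin under its centre. A mug and a kettle stand farther back on this side, a jar and a bottle behind the mill
- brush: silicone pastry brush lying flat, about 195 mm long, 36 mm wide, 16 mm high, stays where it is; origin 86 mm from its bristle tips, x towards the bristles
- crust1: a dried bread crust, a hard rounded brown block 60 x 42 x 34 mm with one pale cut end, 30 g; origin at its centre, x along its length, z up as first laid (17 mm above what it lies on). Starts on the tray; may be absent
- crust2: a dried bread crust, a hard rounded brown block 60 x 42 x 34 mm with one pale cut end, 30 g; origin at its centre, x along its length, z up as first laid (17 mm above what it lies on). Starts on the tray; may be absent
- crust3: a dried bread crust, a hard rounded brown block 60 x 42 x 34 mm with one pale cut end, 30 g; origin at its centre, x along its length, z up as first laid (17 mm above what it lies on). Starts on the tray; may be absent
- crust4: a dried bread crust, a hard rounded brown block 60 x 42 x 34 mm with one pale cut end, 30 g; origin at its centre, x along its length, z up as first laid (17 mm above what it lies on). Starts on the tray; may be absent
- crust5: a dried bread crust, a hard rounded brown block 60 x 42 x 34 mm with one pale cut end, 30 g; origin at its centre, x along its length, z up as first laid (17 mm above what it lies on). Starts loose on the counter; may be absent
- crust6: a dried bread crust, a hard rounded brown block 60 x 42 x 34 mm with one pale cut end, 30 g; origin at its centre, x along its length, z up as first laid (17 mm above what it lies on). Starts loose on the counter; may be absent
- crust7: a dried bread crust, a hard rounded brown block 60 x 42 x 34 mm with one pale cut end, 30 g; origin at its centre, x along its length, z up as first laid (17 mm above what it lies on). Starts loose on the counter; may be absent
- crust8: a dried bread crust, a hard rounded brown block 60 x 42 x 34 mm with one pale cut end, 30 g; origin at its centre, x along its length, z up as first laid (17 mm above what it lies on). Starts loose on the counter; may be absent
Not all that is in view belongs to the job. What is shaped like the crust5 but blue or yellow is not meant.

How it is judged:
On the way, in this order (a step that is already met when the one before it is completed fails the run):
1. the tray is tipped with its open edge over the hopper (angle between tray's own z axis and vertical above 0.3 rad and horizontal distance between tray_lip and hopper below 0.12 m).
2. the smaller bowl stands under the spout and every crust is in the hopper (horizontal distance between bowl_small and spout below 0.04 m and angle between bowl_small's own z axis and vertical below 0.15 rad and height (world z) of bowl_small below 0.012 m and x of crust1 in the frame of hopper between -0.09 and 0.09 m and y of crust1 in the frame of hopper between -0.09 and 0.09 m and z of crust1 in the frame of hopper between -0.13 and 0 m and x of crust2 in the frame of hopper between -0.09 and 0.09 m and y of crust2 in the frame of hopper between -0.09 and 0.09 m and z of crust2 in the frame of hopper between -0.13 and 0 m and x of crust3 in the frame of hopper between -0.09 and 0.09 m and y of crust3 in the frame of hopper between -0.09 and 0.09 m and z of crust3 in the frame of hopper between -0.13 and 0 m and x of crust4 in the frame of hopper between -0.09 and 0.09 m and y of crust4 in the frame of hopper between -0.09 and 0.09 m and z of crust4 in the frame of hopper between -0.13 and 0 m and x of crust5 in the frame of hopper between -0.09 and 0.09 m and y of crust5 in the frame of hopper between -0.09 and 0.09 m and z of crust5 in the frame of hopper between -0.13 and 0 m and x of crust6 in the frame of hopper between -0.09 and 0.09 m and y of crust6 in the frame of hopper between -0.09 and 0.09 m and z of crust6 in the frame of hopper between -0.13 and 0 m and x of crust7 in the frame of hopper between -0.09 and 0.09 m and y of crust7 in the frame of hopper between -0.09 and 0.09 m and z of crust7 in the frame of hopper between -0.13 and 0 m and x of crust8 in the frame of hopper between -0.09 and 0.09 m and y of crust8 in the frame of hopper between -0.09 and 0.09 m and z of crust8 in the frame of hopper between -0.13 and 0 m), for 0.3 s.
3. the lever points to the two-bar mark (value of joint lever between 0.63 and 0.87 rad), for 0.3 s.
At the end, for the whole second after the job is handed in: Smaller bowl upright on the counter, centre within 40 mm of the spout mouth; every crust in the hopper, its centre below the rim; lever within 0.12 rad of the two-bar mark (0.75); tray at rest flat on the trivet, centre within 35 mm of its centre; all released (all of step 2 and all of step 3 and horizontal distance between tray and trivet below 0.035 m and angle between tray's own z axis and vertical below 0.08 rad and z of tray in the frame of trivet between 0.004 and 0.022 m and linear speed of each of tray, bowl_small below 0.03 m/s); the robot touches nothing.
It fails at once if the larger bowl or the brush is moved more than 50 mm (distance of any of bowl_large, brush from where it was at the start of the episode above 0.05 m).
Of crust1, crust2, crust3, crust4 only 2 to 4 are there at a start; the rules pass over those that are not, and their reading is None.
Of crust5, crust6, crust7, crust8 only 3 to 4 are there at a start; the rules pass over those that are not, and their reading is None.
At some moment in a run one of bowl_small, crust5, crust6, crust7, crust8 may be knocked a few centimetres aside while the robot is not near it.
It also fails if it takes over 208 s, if anything falls off the work surface, if the arm or the gripper's body presses on something with over 40 N, if the wrist force passes 120 N, or if a joint passes its speed limit or range.

## Robot

A 6-joint arm with a two-finger parallel gripper is mounted at the origin on the work surface. World frame = base frame: x ahead of the robot, y to its left, z up, the work surface at z = 0. Lengths are in m, angles in rad, forces in N, time in s.
With the tool pointing down it reaches from about 0.35 to 0.925 m from the base axis. Payload 6.4 kg.
Tool frame: the origin (TCP) lies midway between the tips of the shut fingers; the grasp point (between the pads) lies 19 mm behind it (robot.tcp_to_grasp is the distance from the TCP to the grasp point, in m); x points along the fingers, z is the direction in which the jaws open and shut, and the axes are right-handed (so a half turn about x gives the same grasp; the last joint's range is limited). The gripper opens to 85 mm and grips with 20 to 120 N. Pads are 22 mm wide; open, the fingers measure 114 mm over their backs; the gripper's body (76 mm by 85 mm) begins 54 mm behind the grasp point. The pads swing forward as they close: fully open they stand 13 mm farther back than shut.
Start: joints at [1.012, 0.245, 1.558, -0, 1.339, -0.174], TCP at [0.244, 0.602, 0.231] pointing down, gripper open.
Joint ranges: [-3.13, 3.13], [-1.02, 2.26], [0.13, 2.54], [-0.95, 4.09], [0.21, 2.88], [-2.74, 2.74]. Speed limits (rad/s): [2.57, 2.57, 3.14, 3.14, 3.14, 3.14].

## Interface

Orientations are given as a unit quaternion [x, y, z, w].
In Python, from plant import robot gives the robot as it stands.
- The arm moves only by the shell command python3 -m crank 'ROWS' [FORCE]. ROWS is JSON, a list of rows, each a list of 7 numbers: the shift along the tool's x, y, z in cm, then the turn, a rotation vector about the tool's x, y, z in rad, then the finger opening in cm, from 0 to 8.54. A call has 1 to 8 rows; each row is the pose to reach, as a shift and turn from the pose commanded when the call began, along the tool's axes at that moment; what a row does not reach only later rows make up. A row lasts 1/12 s, in which the tool goes at most 41.7 mm and 7.16 degrees, less where a joint would pass 70% of its speed; a pose out of reach is approached as far as the arm can. A call with a gripper value outside its range is refused whole. The fingers move at their own pace and stop on an object; FORCE is the grip in N (left out, the last holds). Time passes only in rows, so rows that repeat a pose let the fingers close. It gives the time, the measured TCP pose, the force and the opening at its end, in the units of the state.
- robot.state(): the state, without advancing time (a new reading comes with each control period).
- robot.snapshot(name): name is "scene" or "top" or "wrist"; returns the picture (480x640x3 uint8, blue, green, red); there is no depth.
- robot.camera_info(name): a dict with "mtx" (3x3 intrinsics, pixels), "rvec" (rotation vector, rad) and "tvec" (3), from world to camera coordinates, as OpenCV has them; the wrist camera has in their place "mount" (4x4, takes a point from camera to tool coordinates, whose origin is the TCP and whose axes are the tool frame's). Camera axes: x right, y down, z forward; pixel columns grow to the right and rows downward; lengths in m; the calibration is good to about 2 mm. The wrist camera is an equidistant fisheye: a pixel r from the principal point sees the ray r / f radians off the axis. A picture is of the moment at which its call begins: read the wrist's pose just before it. camera_info takes no time and is no camera call.
- robot.close_job(): hands the job in, once; it reports no verdict.
Trained networks look in the newest picture that a camera, given by its name, has taken for a name from the list of things; names that differ only in an ending like _2 or _b are one class to them, and where a whole thing is asked for, a point or a joint stands for the part that bears it (a point fixed in the world has none). Each returns a list of dicts, best first, with "conf" (0 to 1); they miss things now and then, are a little off and sometimes report something else, mostly with a low value. They report only what shows in the picture. A call takes as long as a camera call. They do not tell look-alikes from the thing itself.
- robot.spot_in(camera, label): "rect" ([left, top, right, bottom] in pixels, round what is visible of it).
- robot.trace(camera, label): "region" (480x640 bool, what is visible of it) and "rect" ([left, top, right, bottom] in pixels, round what is visible of it).
- robot.mark_of(camera, label): "at" ([column, row] in pixels: a listed point, or the origin of a listed thing).
The state is a dict: "time": time; "qpos": joint angles; "dq": joint speeds; "joint_torque": joint torques, N m; "eef_pos": TCP position; "orientation": TCP orientation; "contact_force": force on the tool from outside, world axes, zero at the start; "moment": the same for the moment, N m; "opening": finger opening in m.
Only numpy, scipy, OpenCV 4.12 (cv2) and the standard library are available. Lean on these libraries where they do the work, as an engineer would, in place of code of your own. Each camera call takes 0.05 s, during which the arm holds its last target.

## Working session

There is one attempt and no reset: what is moved stays moved. The work goes in short steps, Python scripts to look and compute and a shell command to move; the robot and the scene stay as the last step left them, time stands still between calls to the robot, and variables do not carry over. Pictures are saved under pics/ and viewed, and the job is handed in when it is done.

```bash
ls -la; mkdir -p pics; cat > h.py <<'E'
import numpy as np, cv2
from scipy.spatial.transform import Rotation as R
from plant import robot
def snap(n,f):
    im=robot.snapshot(n); cv2.imwrite('pics/'+f+'.png',im); return im
E
python3 - <<'E'
from h import *
s=robot.state();print(s)
for c in ('scene','top','wrist'):
    snap(c,c+'0'); print(c,robot.camera_info(c))
E
```

```text
total 12
drwxr-xr-x  3 agent agent 4096 Dec  6 16:13 .
drwxr-xr-x 23 root  root  4096 Dec  6 16:13 ..
drwxr-xr-x  2 agent agent 4096 Dec  6 16:13 pics
{'time': 0.0, 'qpos': array([ 1.01193671e+00,  2.45806071e-01,  1.55900805e+00, -1.58329555e-06,
        1.33871424e+00, -1.74120170e-01]), 'dq': array([-0.00024394, -0.00082783,  0.00051977,  0.00130904,  0.00079943,
       -0.00098347]), 'joint_torque': array([-1.34887916e-03, -4.29499805e+01, -3.26129043e+01, -3.29291715e-04,
        5.35842279e-03,  1.47357650e-05]), 'eef_pos': array([0.24366312, 0.60199937, 0.23018865]), 'orientation': array([-0.39546305,  0.58699432,  0.39490529,  0.58574436]), 'contact_force': array([ 0.44311904, -0.19911931,  0.8915398 ]), 'moment': array([ 0.00868707, -0.00542475,  0.05271228]), 'opening': 0.08520485550357576}
scene {'mtx': array([[512.92146761,   0.        , 319.70621654],
       [  0.        , 512.92146761, 240.99120319],
       [  0.        ,   0.        ,   1.        ]]), 'rvec': array([ 2.15919889,  0.88847352, -0.41824322]), 'tvec': array([-0.32962179, -0.13967171,  1.77105528])}
top {'mtx': array([[556.00235515,   0.        , 321.51426868],
       [  0.        , 556.00235515, 237.14927104],
       [  0.        ,   0.        ,   1.        ]]), 'rvec': array([ 2.10785339, -2.17022736,  0.1480389 ]), 'tvec': array([-0.02140913,  0.48608746,  1.33473488])}
wrist {'mtx': array([[371.64829954,   0.        , 320.60213985],
       [  0.        , 371.64829954, 241.35629294],
       [  0.        ,   0.        ,   1.        ]]), 'mount': array([[ 5.66820696e-04, -2.66469536e-01,  9.63843175e-01,
        -1.41788436e-01],
       [-3.54410523e-04, -9.63843322e-01, -2.66469368e-01,
         6.71755388e-02],
       [ 9.99999777e-01, -1.90555811e-04, -6.40765950e-04,
        -7.16028107e-04],
       [ 0.00000000e+00,  0.00000000e+00,  0.00000000e+00,
         1.00000000e+00]])}
```

View pics/scene0.png

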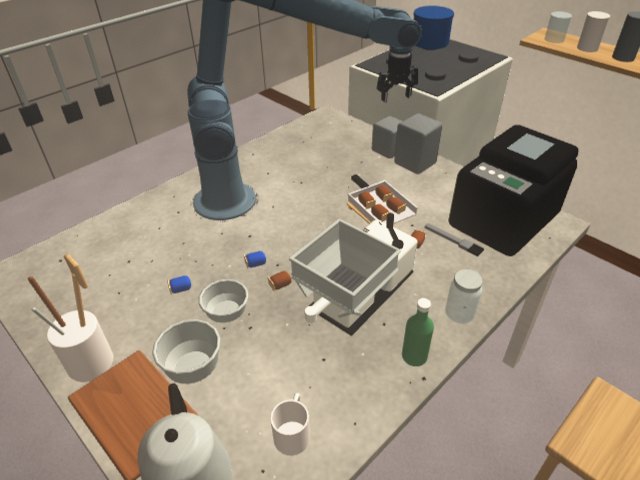

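View pics/top0.png

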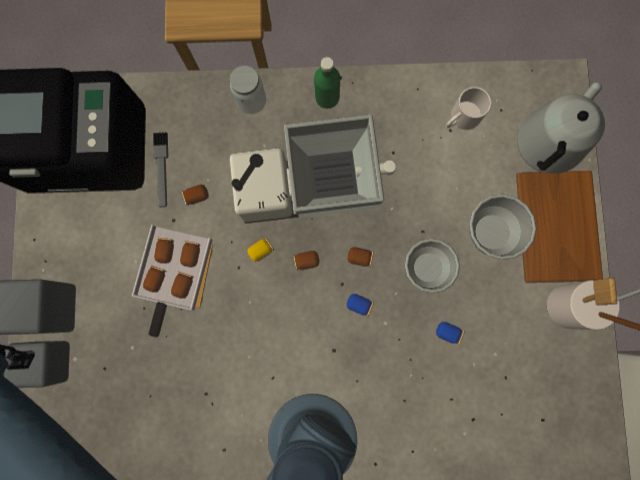

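View pics/wrist0.png

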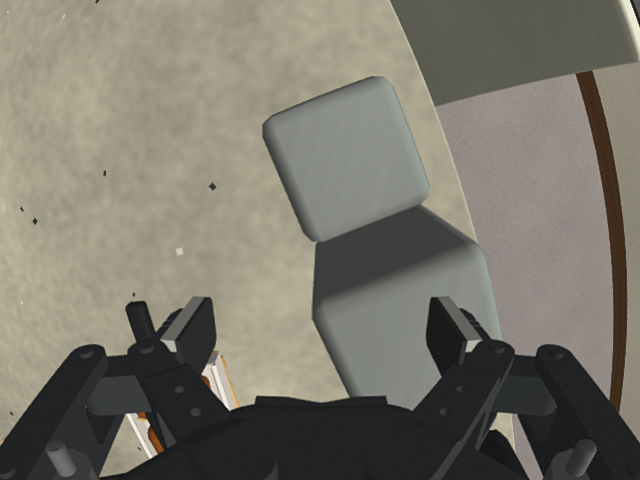

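```bash
cat >> h.py <<'E'
def cam(c):
    i=robot.camera_info(c); return i['mtx'],R.from_rotvec(i['rvec']).as_matrix(),i['tvec']
def ray(c,uv):
    K,Rm,t=cam(c); d=Rm.T@np.linalg.inv(K)@np.array([uv[0],uv[1],1.]); return -Rm.T@t,d
def onz(c,uv,z):
    o,d=ray(c,uv); return o+d*(z-o[2])/d[2]
def proj(c,P):
    K,Rm,t=cam(c); p=K@(Rm@np.asarray(P,float)+t); return p[:2]/p[2]
E
python3 - <<'E'
from h import *
robot.snapshot('top');robot.snapshot('scene')
Z=dict(mill=0,hopper=.2,spout=.082,lever_knob=.181,trivet=0,tray=.012,tray_lip=.016,tray_handle=.036,bowl_small=0,bowl_large=0,brush=0,crust1=.033,crust5=.017)
for c in('top','scene'):
  for n,z in Z.items():
    for m in robot.mark_of(c,n)[:6]:
        if m['conf']>.15: print(c,n,round(m['conf'],2),np.round(m['at'],1),np.round(onz(c,m['at'],z),3))
E
```

```text
top mill 0.71 [332.5 182.4] [ 0.632 -0.067  0.   ]
top hopper 0.64 [330.2 163.4] [ 0.625 -0.061  0.2  ]
top spout 0.83 [389.2 168.8] [ 0.641 -0.205  0.082]
top spout 0.63 [360.7 255.1] [ 0.433 -0.128  0.082]
top lever_knob 0.59 [235.3 181.7] [0.595 0.153 0.181]
top lever_knob 0.39 [181.7 285.2] [0.367 0.271 0.181]
top lever_knob 0.28 [163.  163.8] [0.641 0.316 0.181]
top tray 0.82 [173.7 266.6] [0.426 0.336 0.012]
top tray_lip 0.61 [180.7 237.1] [0.499 0.318 0.016]
top tray_lip 0.53 [389.8 169.5] [ 0.657 -0.214  0.016]
top bowl_small 0.79 [427.4 269.1] [ 0.402 -0.298  0.   ]
top bowl_small 0.16 [194.4 253.8] [0.458 0.287 0.   ]
top bowl_large 0.98 [487.9 232.5] [ 0.49  -0.455  0.   ]
top brush 0.88 [160.1 165.9] [0.69  0.377 0.   ]
top brush 0.63 [162.1 253. ] [0.462 0.369 0.   ]
top crust1 0.97 [162.9 254.4] [0.454 0.357 0.033]
top crust1 0.93 [263.3 248. ] [0.463 0.109 0.033]
top crust1 0.92 [360.1 254.5] [ 0.44  -0.129  0.033]
top crust1 0.83 [449.2 332.4] [ 0.245 -0.336  0.033]
top crust1 0.8 [152.4 280.5] [0.391 0.382 0.033]
top crust1 0.74 [181.2 286. ] [0.375 0.311 0.033]
top 
[... 997 characters left out ...]
.429 0.397 0.   ]
scene brush 0.56 [453.  239.8] [0.68  0.375 0.   ]
scene crust1 0.76 [381.2 193.2] [0.389 0.372 0.033]
scene crust1 0.63 [365.8 201. ] [0.38  0.303 0.033]
scene crust1 0.63 [176.4 286.4] [ 0.261 -0.355  0.033]
scene crust1 0.62 [281.  282.3] [ 0.457 -0.142  0.033]
scene crust1 0.56 [414.9 240.1] [0.616 0.259 0.033]
scene crust1 0.55 [394. 202.] [0.451 0.364 0.033]
scene crust5 0.76 [381.2 193.2] [0.376 0.389 0.017]
scene crust5 0.63 [365.8 201. ] [0.367 0.319 0.017]
scene crust5 0.63 [176.4 286.4] [ 0.246 -0.349  0.017]
scene crust5 0.62 [281.  282.3] [ 0.445 -0.132  0.017]
scene crust5 0.56 [414.9 240.1] [0.606 0.275 0.017]
scene crust5 0.55 [394. 202.] [0.439 0.381 0.017]
```

```bash
python3 - <<'E'
import cv2
a=cv2.imread('pics/top0.png')
cv2.imwrite('pics/top0c.png',cv2.resize(a[110:350,120:440],None,fx=2.5,fy=2.5,interpolation=2))
E
```

```text
(no output)
```

View pics/top0c.png

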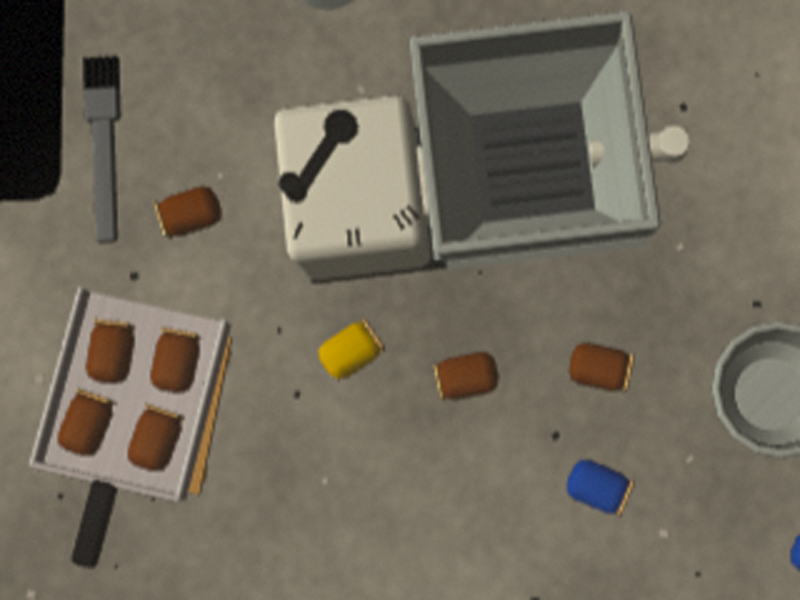

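```bash
cat >> h.py <<'E'
def Rtool(jaw,tilt=0,axis=None):
    """tool down, jaw azimuth; then tilt about world axis"""
    c,s=np.cos(jaw),np.sin(jaw)
    M=np.array([[0,0,-1],[-s,c,0],[c,s,0]]).T
    if tilt: M=R.from_rotvec(np.array(axis)*tilt).as_matrix()@M
    return M
def rel(P,M):
    s=robot.state(); T=R.from_quat(s['orientation']).as_matrix()
    d=T.T@(np.asarray(P)-s['eef_pos'])*100; w=R.from_matrix(T.T@M).as_rotvec()
    print('shift cm',np.round(d,2),'rot',np.round(w,3),'rows>=',round(max(np.linalg.norm(d)/4.17,np.linalg.norm(w)/.125),1))
def st():
    s=robot.state(); T=R.from_quat(s['orientation']).as_matrix()
    print('t',round(s['time'],2),'p',np.round(s['eef_pos'],4),'x',np.round(T[:,0],3),'z',np.round(T[:,2],3),'q',np.round(s['qpos'],2),'F',np.round(s['contact_force'],1),'op',round(s['opening'],4))
def best(M2,P):pass
E
python3 - <<'E'
from h import *
st()
c='top'
cr=lambda u,v:(120+u/2.5,110+v/2.5)
H=[onz(c,cr(*p),.203)[:2] for p in[(437,258),(657,228),(630,15),(412,40)]]
print('hopper',np.round(H,3),np.mean(H,0))
for i in range(4):
    d=H[(i+1)%4]-H[i];print(np.linalg.norm(d),np.degrees(np.arctan2(d[1],d[0])))
T=[onz(c,cr(*p),.042)[:2] for p in[(33,463),(182,498),(228,324),(80,290)]]
print('tray',np.round(T,3),np.mean(T,0))
for i in range(4):
    d=T[(i+1)%4]-T[i];print(np.linalg.norm(d),np.degrees(np.arctan2(d[1],d[0])))
print('handle ends',[np.round(onz(c,cr(*p),.045),3) for p in((101,485),(86,565))])
print('trivet edge',[np.round(onz(c,cr(*p),.012),3) for p in((232,338),(202,490),(192,492))])
print('pivot',onz(c,cr(341,126),.15),'knob',onz(c,cr(290,187),.181))
E
python3 - <<'E'
from h import *
robot.snapshot('top')
im=cv2.imread('pics/top0.png');
hsv=cv2.cvtColor(im,cv2.COLOR_BGR2HSV)
m=((hsv[...,0]<13)&(hsv[...,1]>150)&(hsv[...,2]>60)).astype(np.uint8)
n,l,s,ce=cv2.connectedComponentsWithStats(m)
for i in range(1,n):
    if 80<s[i,4]<2000:
        pts=np.argwhere(l==i)[:,::-1].astype(np.float32)
        r=cv2.minAreaRect(pts); z=.033 if ce[i][0]<200 and ce[i][1]>230 else .017
        C,sv,V=np.linalg.svd(pts-pts.mean(0),full_matrices=False)
        a=onz('top',ce[i],z+.012);b=onz('top',ce[i]+10*V[0],z+.012)
        print(np.round(ce[i],1),s[i,4],np.round(a[:2],3),'axis deg',round(np.degrees(np.arctan2(*(b-a)[[1,0]])),0),np.round(r[1],0))
E
```

```text
t 1.55 p [0.244  0.6025 0.2313] x [-0. -0. -1.] z [ 0.375  0.927 -0.   ] q [ 1.01  0.25  1.56 -0.    1.34 -0.17] F [-0.5  0.2  0. ] op 0.0851
hopper [[ 0.515  0.02 ]
 [ 0.535 -0.173]
 [ 0.73  -0.157]
 [ 0.713  0.038]] [ 0.62335786 -0.06815692]
0.1935370930978697 -83.85185010565596
0.19533553449793015 4.5282874996349305
0.19586351069078806 94.94279240847146
0.19940394292373623 -174.78248373233606
tray [[0.356 0.425]
 [0.318 0.28 ]
 [0.486 0.236]
 [0.525 0.382]] [0.42121031 0.33087636]
0.15009451325310533 -104.60782520862736
0.17430971203969844 -14.730966517181711
0.15162271472771213 75.33280212122166
0.17447024137953634 165.77098209918472
handle ends [array([0.332, 0.358, 0.045]), array([0.257, 0.371, 0.045])]
trivet edge [array([0.477, 0.238, 0.012]), array([0.326, 0.268, 0.012]), array([0.324, 0.277, 0.012])]
pivot [0.65183315 0.1087214  0.15      ] knob [0.58767728 0.15114401 0.181     ]
[194.5 193.5] 197 [0.607 0.281] axis deg 111.0 [14. 20.]
[161.7 250. ] 207 [0.464 0.357] axis deg 169.0 [12. 22.]
[187.5 254.1] 214 [0.452 0.293] axis deg 169.0 [12. 21.]
[358.5 256. ] 266 [ 0.437 -0.125] axis deg -103.0 [21. 15.]
[306.  259.6] 234 [0.432 0.004] axis deg 101.0 [15. 20.]
[151.6 278.9] 216 [0.394 0.38 ] axis deg 159.0 [13. 22.]
[179.  285.1] 216 [0.377 0.313] axis deg 160.0 [12. 21.]
```

```bash
python3 - <<'E'
from h import *
rel([.301,.3635,.12],Rtool(np.radians(77)))
E
```

```text
shift cm [ 11.13 -14.26 -20.01] rot [-0.158 -0.    -0.   ] rows>= 6.5
```

```bash
python3 -m crank '[[5.5,-7.1,-10,-0.08,0,0,6],[11.1,-14.3,-20,-0.158,0,0,6],[11.1,-14.3,-20,-0.158,0,0,6],[11.1,-14.3,-20,-0.158,0,0,6],[11.1,-14.3,-20,-0.158,0,0,6],[11.1,-14.3,-20,-0.158,0,0,6],[11.1,-14.3,-20,-0.158,0,0,6],[11.1,-14.3,-20,-0.158,0,0,6]]' 30
python3 - <<'E'
from h import *
st()
snap('wrist','w1');snap('top','top1')
for n in('tray_handle','tray_lip','tray'):
  for m in robot.mark_of('top',n)[:3]: print(n,m['conf'],onz('top',m['at'],{'tray_handle':.036,'tray':.012,'tray_lip':.016}[n]))
E
```

```text
time: 2.27
eef_pos: [0.3005, 0.3597, 0.1178]
orientation: [-0.439, 0.556, 0.439, 0.552]
contact_force: [-0.4, 0.3, -0.7]
opening: 0.0597
t 2.27 p [0.3005 0.3597 0.1178] x [-0.004 -0.004 -1.   ] z [ 0.229  0.974 -0.004] q [ 0.63 -0.04  2.09 -0.    1.1  -0.71] F [-0.4  0.3 -0.7] op 0.0597
tray_handle 0.94 [0.29551098 0.36849522 0.036     ]
tray_handle 0.34 [ 0.6488334  -0.20716472  0.036     ]
tray_lip 0.75 [0.51393119 0.31452297 0.016     ]
tray 0.93 [0.42513156 0.3275394  0.012     ]
tray 0.71 [0.63256876 0.18263275 0.012     ]
```

View pics/w1.png

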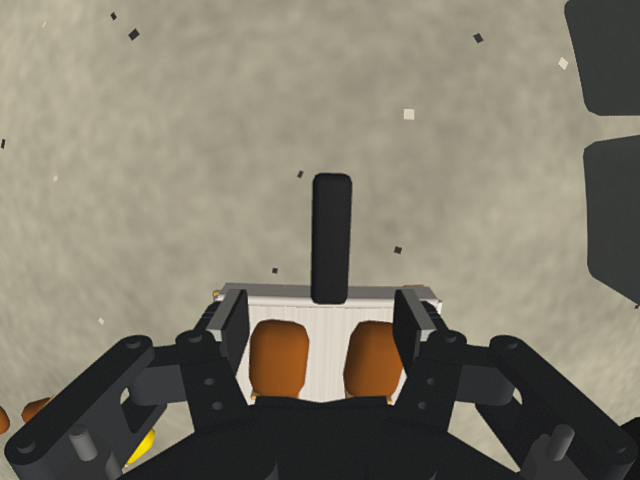

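View pics/top1.png

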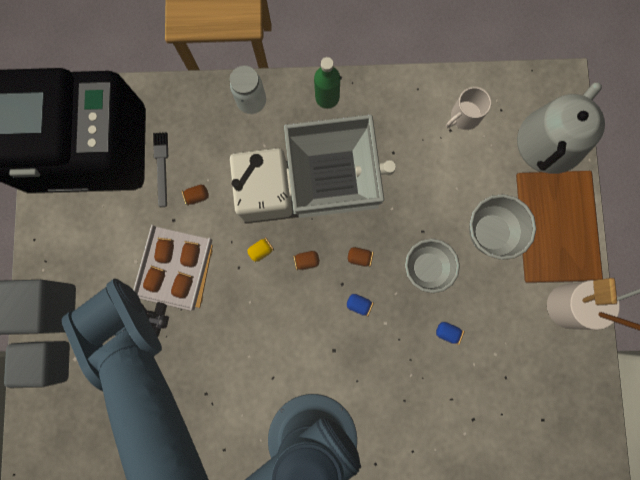

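```bash
cat >> h.py <<'E'
def wray(uv,s):
    i=robot.camera_info('wrist');K=i['mtx'];a=np.array([(uv[0]-K[0,2])/K[0,0],(uv[1]-K[1,2])/K[1,1]])
    r=np.linalg.norm(a)+1e-12; d=np.array([*(a/r*np.sin(r)),np.cos(r)])
    T=R.from_quat(s['orientation']).as_matrix();M=i['mount']
    return s['eef_pos']+T@M[:3,3], T@M[:3,:3]@d
def wz(uv,z,s):
    o,d=wray(uv,s);return o+d*(z-o[2])/d[2]
E
python3 - <<'E'
from h import *
s=robot.state()
for p in((332,174),(330,303)): print(np.round(wz(p,.045,s),4))
print(np.round(wz((245,345),.04,s),4))
rel([.301,.3625,.016],Rtool(np.radians(77)))
E
```

```text
[0.2566 0.3812 0.045 ]
[0.3366 0.3622 0.045 ]
[0.3584 0.2962 0.04  ]
shift cm [10.54  0.06 -0.26] rot [0.001 0.002 0.001] rows>= 2.5
```

```bash
python3 -m crank '[[2.5,0,0.1,0,0,0,6],[5,0,0.3,0,0,0,6],[5,0,0.3,0,0,0,6],[5,0,0.3,0,0,0,6]]'
python3 - <<'E'
from h import *
s=robot.state();st()
im=snap('wrist','w2')
E
```

```text
time: 2.85
eef_pos: [0.3013, 0.3666, 0.0699]
orientation: [-0.441, 0.554, 0.441, 0.552]
contact_force: [-0.2, 0.4, -0.7]
opening: 0.0602
t 2.85 p [0.3013 0.3666 0.0699] x [-0.002 -0.001 -1.   ] z [ 0.223  0.975 -0.002] q [ 0.64  0.06  2.1   0.    0.99 -0.7 ] F [-0.2  0.4 -0.7] op 0.0602
```

View pics/w2.png

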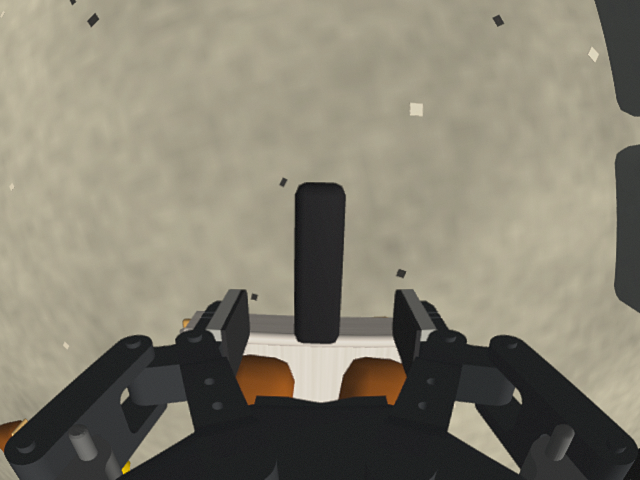

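Handle now centred between the fingers (columns 295–345, rows 182–343). Descend and grip.

```bash
python3 -m crank '[[2.5,0,0,0,0,0,6],[5.3,0,0,0,0,0,6],[5.3,0,0,0,0,0,6],[5.3,0,0,0,0,0,0],[5.3,0,0,0,0,0,0],[5.3,0,0,0,0,0,0],[5.3,0,0,0,0,0,0],[5.3,0,0,0,0,0,0]]' 120
python3 - <<'E'
from h import *
st()
E
```

```text
time: 3.57
eef_pos: [0.3036, 0.3673, 0.0199]
orientation: [-0.44, 0.552, 0.44, 0.554]
contact_force: [-2.4, -1.6, 8.9]
opening: 0.0217
t 3.57 p [0.3036 0.3673 0.0199] x [ 0.003  0.002 -1.   ] z [0.225 0.974 0.002] q [ 0.64  0.16  2.1  -0.    0.88 -0.7 ] F [-2.4 -1.6  8.9] op 0.0217
```

```bash
python3 -m crank '[[0,0,0,0,0,0,0],[0,0,0,0,0,0,0],[-0.7,0,0,0,0,0,0],[-1.5,0,0,0,0,0,0],[-2.5,0,0,0,0,0,0],[-4,0,0,0,0,0,0],[-4,0,0,0,0,0,0],[-4,0,0,0,0,0,0]]'
python3 - <<'E'
from h import *
st()
im=snap('wrist','w3'); a=snap('scene','s3'); cv2.imwrite('pics/s3c.png',cv2.resize(a[140:300,300:500],None,fx=4,fy=3.75))
E
```

```text
time: 4.23
eef_pos: [0.3028, 0.3669, 0.0585]
orientation: [-0.44, 0.552, 0.44, 0.554]
contact_force: [-0.3, -0.6, -4.6]
opening: 0.0218
t 4.23 p [0.3028 0.3669 0.0585] x [ 0.002  0.002 -1.   ] z [0.225 0.974 0.002] q [ 0.64  0.08  2.1   0.    0.96 -0.7 ] F [-0.3 -0.6 -4.6] op 0.0218
```

View pics/w3.png

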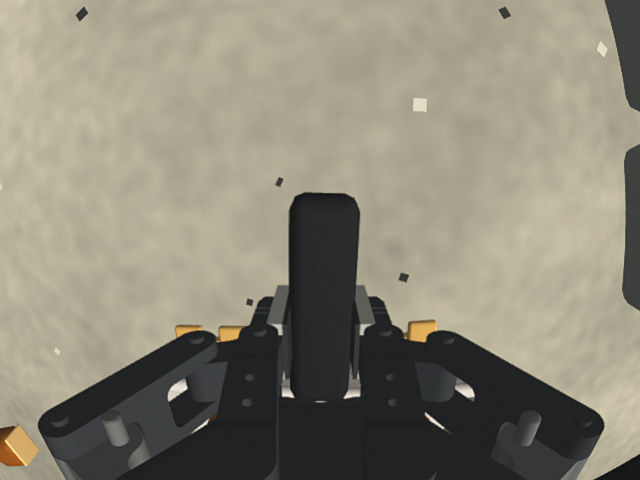

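View pics/s3c.png

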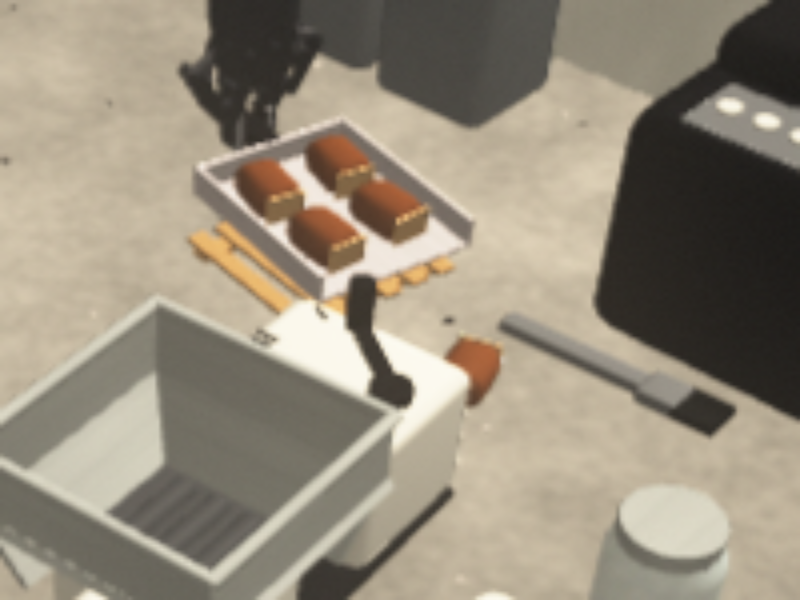

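```bash
python3 -m crank '[[-2,0,0,0,0,0,0],[-5,0,0,0,0,-0.02,0],[-8.5,0,0,0,0,-0.04,0],[-12,0,0,0,0,-0.06,0],[-15.5,0,0,0,0,-0.08,0],[-19,0,0,0,0,-0.1,0],[-21,0,0,0,0,-0.1,0],[-22,0,0,0,0,-0.1,0]]'
python3 - <<'E'
from h import *
st()
my=.087
def tcp_for(lx,lz,tilt,yaw=my):
    lip=np.array([.624+lx*np.cos(my),-.066+lx*np.sin(my),lz])
    ty=np.array([-np.sin(yaw),np.cos(yaw),0])
    Rt=R.from_rotvec(ty*tilt).as_matrix()@R.from_euler('z',yaw).as_matrix()
    return lip+Rt@np.array([-.213,0,.004]), R.from_rotvec(ty*tilt).as_matrix()@Rtool(yaw+np.pi/2)
P,M=tcp_for(0,.27,-.1); print(P); rel(P,M)
E
```

```text
time: 5.0
eef_pos: [0.3027, 0.3672, 0.2803]
orientation: [-0.467, 0.529, 0.412, 0.576]
contact_force: [1.2, 0.3, -5.0]
opening: 0.0221
t 5.0 p [0.3027 0.3672 0.2803] x [ 0.101 -0.019 -0.995] z [0.224 0.974 0.004] q [ 0.69 -0.25  1.96 -0.08  1.36 -0.64] F [ 1.2  0.3 -5. ] op 0.0221
[ 0.41246786 -0.08444987  0.2527155 ]
shift cm [  4.72 -20.45 -41.56] rot [-0.312 -0.028  0.003] rows>= 11.2
```

```bash
python3 -m crank '[[0,-0.4,-0.8,0,0,0,0],[0,-1.2,-2.4,-0.02,0,0,0],[0,-2.4,-4.8,-0.04,0,0,0],[0,-3.8,-7.6,-0.06,0,0,0],[0,-5.2,-10.5,-0.08,0,0,0],[0,-6.6,-13.4,-0.1,0,0,0],[0,-8,-16.2,-0.12,0,0,0],[0,-9.4,-19,-0.14,0,0,0]]'
python3 -m crank '[[0,-1.4,-2.8,-0.02,0,0,0],[0,-2.8,-5.6,-0.04,0,0,0],[0.5,-4.2,-8.4,-0.06,0,0,0],[1,-5.6,-11.2,-0.08,0,0,0],[1.5,-6.9,-13.8,-0.1,0,0,0],[2,-8,-16,-0.12,0,0,0],[2,-8.8,-17.8,-0.14,0,0,0],[2,-9.2,-19,-0.15,0,0,0]]'
cat >> h.py <<'E'
my=.087
def tcp_for(lx,lz,tilt,yaw=my,ly=0):
    lip=np.array([.624+lx*np.cos(my)-ly*np.sin(my),-.066+lx*np.sin(my)+ly*np.cos(my),lz])
    ty=np.array([-np.sin(yaw),np.cos(yaw),0])
    Rt=R.from_rotvec(ty*tilt).as_matrix()@R.from_euler('z',yaw).as_matrix()
    return lip+Rt@np.array([-.213,0,.004]), R.from_rotvec(ty*tilt).as_matrix()@Rtool(yaw+np.pi/2)
E
python3 - <<'E'
from h import *
st()
P,M=tcp_for(0,.26,-.1); print(P); rel(P,M)
snap('top','top4');snap('scene','s4')
E
```

```text
time: 5.67
eef_pos: [0.3491, 0.158, 0.2832]
orientation: [-0.506, 0.502, 0.449, 0.538]
contact_force: [1.7, 0.9, -4.4]
opening: 0.022
time: 6.33
eef_pos: [0.4256, -0.0396, 0.2746]
orientation: [0.543, -0.468, -0.486, -0.5]
contact_force: [0.0, 1.4, -3.4]
opening: 0.0218
t 6.33 p [ 0.4256 -0.0396  0.2746] x [ 0.09  -0.022 -0.996] z [-0.06   0.998 -0.027] q [-0.37 -0.42  2.1   0.01  1.37 -2.  ] F [ 0.   1.4 -3.4] op 0.0218
[ 0.41246786 -0.08444987  0.2427155 ]
shift cm [ 3.15  1.87 -4.31] rot [-0.024 -0.03  -0.012] rows>= 1.4
```

View pics/top4.png

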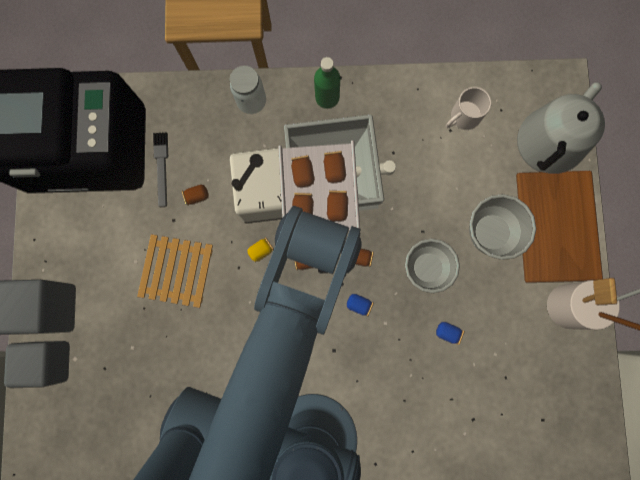

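View pics/s4.png

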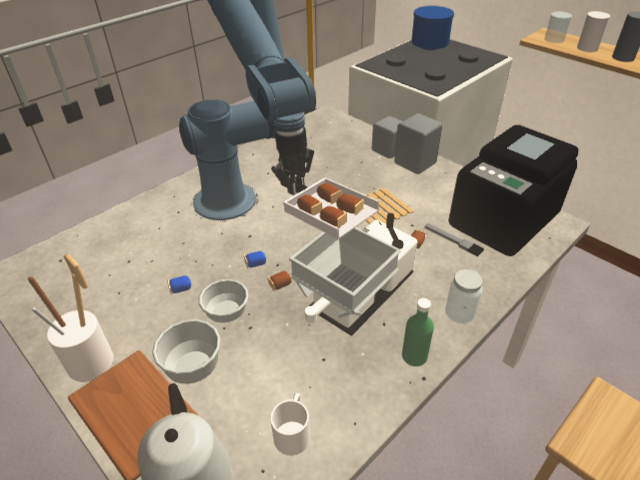

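```bash
python3 -m crank '[[0.4,0.3,-1,0,-0.01,0,0],[1,0.8,-2,-0.01,-0.02,0,0],[2,1.3,-3.2,-0.02,-0.03,0,0],[3,1.8,-4.3,-0.02,-0.03,0,0],[3,1.8,-4.3,-0.02,-0.03,0,0]]'
python3 - <<'E'
from h import *
st()
for a in((-.03,.25,.35),(-.045,.235,.6),(-.05,.225,.85)):
    P,M=tcp_for(*a); print(P); rel(P,M)
E
```

```text
time: 6.85
eef_pos: [0.412, -0.0822, 0.2437]
orientation: [0.54, -0.455, -0.499, -0.502]
contact_force: [-1.3, 0.5, -4.3]
opening: 0.0218
t 6.85 p [ 0.412  -0.0822  0.2437] x [ 0.087  0.01  -0.996] z [-0.082  0.997  0.003] q [-0.5  -0.41  2.15  0.05  1.33 -2.16] F [-1.3  0.5 -4.3] op 0.0218
[ 0.39615023 -0.0858731   0.32679472]
shift cm [-8.42  0.87 -0.21] rot [-0.004  0.003  0.438] rows>= 3.5
[ 0.40628862 -0.08498882  0.35857019]
shift cm [-11.5   -0.42  -0.2 ] rot [-0.004  0.004  0.688] rows>= 5.5
[ 0.43713813 -0.08229812  0.38766266]
shift cm [-14.13  -3.76  -0.18] rot [-0.003  0.004  0.938] rows>= 7.5
```

```bash
python3 -m crank '[[-2,0.2,0,0,0,0.08,0],[-4.2,0.4,-0.1,0,0,0.18,0],[-6.4,0.7,-0.1,0,0,0.28,0],[-8,0.8,-0.2,0,0,0.38,0],[-9.2,0.5,-0.2,0,0,0.48,0],[-10.5,0.1,-0.2,0,0,0.58,0],[-11.5,-0.4,-0.2,0,0,0.68,0],[-11.5,-0.4,-0.2,0,0,0.69,0]]'
python3 - <<'E'
from h import *
st();snap('scene','s5');snap('top','top5');snap('wrist','w5')
P,M=tcp_for(-.05,.225,.85);rel(P,M)
P,M=tcp_for(-.055,.22,1.05);rel(P,M)
E
```

```text
time: 7.52
eef_pos: [0.4097, -0.0839, 0.362]
orientation: [-0.357, 0.61, 0.639, 0.303]
contact_force: [0.0, 0.5, -4.5]
opening: 0.0219
t 7.52 p [ 0.4097 -0.0839  0.362 ] x [-0.561 -0.049 -0.827] z [-0.087  0.996 -0.   ] q [-0.33 -0.03  1.7  -0.26  2.02 -2.04] F [ 0.   0.5 -4.5] op 0.0219
shift cm [-3.79 -0.99 -0.07] rot [-0.001  0.001  0.256] rows>= 2.0
shift cm [-7.06 -2.41 -0.07] rot [-0.001  0.001  0.456] rows>= 3.6
```

View pics/s5.png

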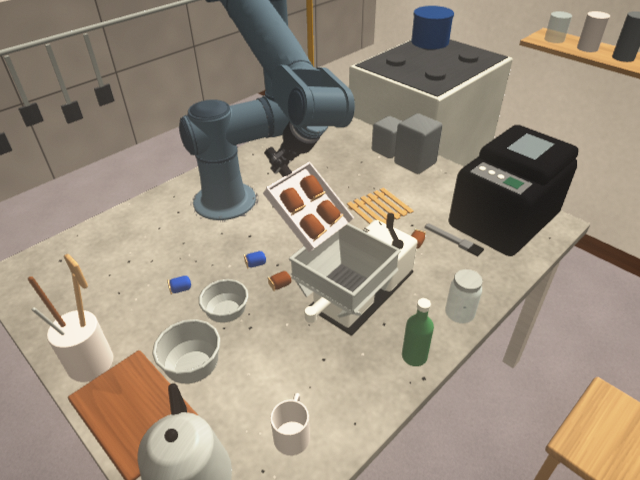

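View pics/top5.png

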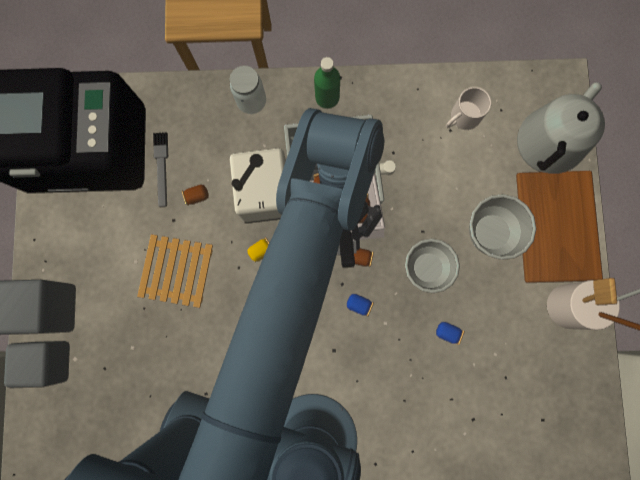

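```bash
python3 - <<'E'
from h import *
s=robot.state();T=R.from_quat(s['orientation']).as_matrix()
# tray frame: z=-toolx, y=toolz, x=y cross z
tz=-T[:,0];ty=T[:,2];tx=np.cross(ty,tz)
for dy in(-.075,0,.075):
    L=s['eef_pos']+.213*tx-.004*tz+dy*ty; print(np.round(L,3),proj('scene',L))
robot.snapshot('scene')
for m in robot.mark_of('scene','tray_lip')[:2]:print(m)
for p in((-.095,.095),(-.095,-.095)):
    c,si=np.cos(my),np.sin(my); print(proj('scene',[.624+p[0]*c-p[1]*si,-.066+p[0]*si+p[1]*c,.203]))
im=cv2.imread('pics/s5.png'); cv2.imwrite('pics/s5c.png',cv2.resize(im[150:320,250:420],None,fx=3.5,fy=3.5))
E
```

```text
[ 0.588 -0.144  0.239] [311.08403531 250.44756936]
[ 0.581 -0.069  0.239] [331.01967464 234.45727858]
[0.575 0.006 0.239] [349.66515168 219.50182144]
{'at': [330.2, 234.6], 'conf': 0.92}
[338.23843315 218.60552306]
[289.95990715 256.58025336]
```

View pics/s5c.png

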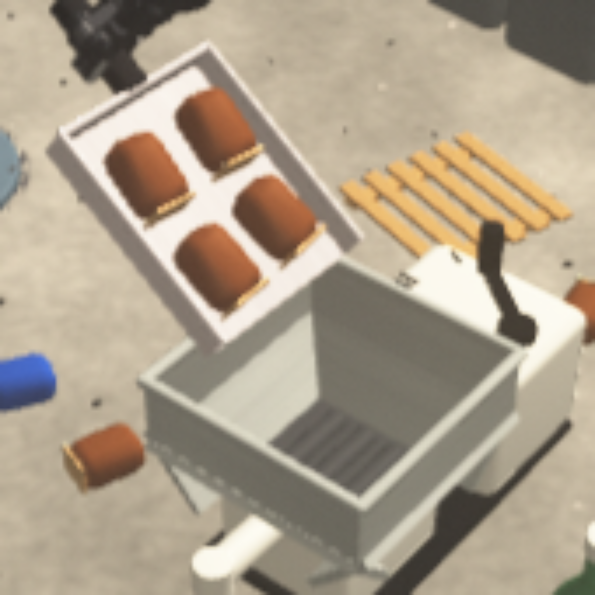

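```bash
python3 -m crank '[[-1.5,-0.3,0,0,0,0.08,0],[-2.6,-0.6,0,0,0,0.17,0],[-3.8,-1,0,0,0,0.256,0],[-3.8,-1,0,0,0,0.256,0],[-3.8,-1,0,0,0,0.256,0],[-3.8,-1,0,0,0,0.256,0]]'
python3 - <<'E'
from h import *
st();im=snap('scene','s6')
cv2.imwrite('pics/s6c.png',cv2.resize(im[150:320,250:420],None,fx=3.5,fy=3.5))
P,M=tcp_for(-.055,.22,1.05);rel(P,M)
E
```

```text
time: 8.27
eef_pos: [0.4369, -0.0822, 0.3893]
orientation: [-0.278, 0.651, 0.671, 0.222]
contact_force: [-0.6, 0.6, -2.4]
opening: 0.0222
t 8.27 p [ 0.4369 -0.0822  0.3893] x [-0.747 -0.064 -0.662] z [-0.084  0.996 -0.001] q [-0.28  0.15  1.54 -0.35  2.24 -2.04] F [-0.6  0.6 -2.4] op 0.0222
shift cm [-3.42 -0.72 -0.01] rot [-0.003  0.002  0.202] rows>= 1.6
```

View pics/s6c.png

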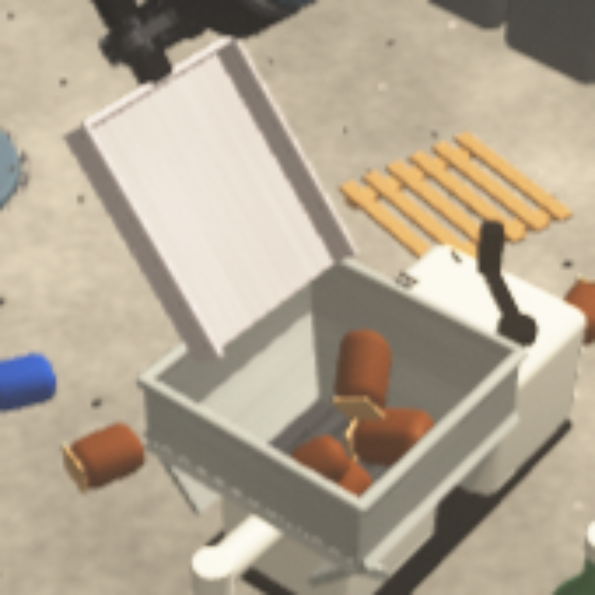

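```bash
python3 -m crank '[[-1.5,-1,0,0,0,-0.08,0],[-2,-1.5,0,0,0,-0.2,0],[-1,-1,0,0,0,-0.32,0],[0.5,-0.5,0,0,0,-0.44,0],[2,0.5,0,0,0,-0.56,0],[3,1,0,0,0,-0.68,0],[4,2,0,0,0,-0.8,0],[4,2,0,0,0,-0.85,0]]'
python3 - <<'E'
from h import *
st()
im=cv2.imread('pics/top5.png');hsv=cv2.cvtColor(im,cv2.COLOR_BGR2HSV)
m=((hsv[...,0]>8)&(hsv[...,0]<24)&(hsv[...,1]>110)&(hsv[...,2]>110)).astype(np.uint8);m[:, :120]=0;m[:,225:]=0;m[:225]=0;m[320:]=0
pts=np.argwhere(m)[:,::-1].astype(np.float32)
w=np.array([onz('top',p,.012)[:2] for p in pts],np.float32)
r=cv2.minAreaRect(w);print(len(pts),r,np.round(cv2.boxPoints(r),3))
r=cv2.minAreaRect(pts);print(cv2.boxPoints(r))
im=snap('scene','s7');snap('top','top7')
E
```

```text
time: 8.98
eef_pos: [0.3913, -0.0854, 0.3791]
orientation: [0.523, -0.478, -0.517, -0.48]
contact_force: [0.3, -0.1, -3.1]
opening: 0.0217
t 8.98 p [ 0.3913 -0.0854  0.3791] x [ 0.008 -0.003 -1.   ] z [-0.083  0.997 -0.004] q [-0.5  -0.47  1.95  0.    1.65 -2.15] F [ 0.3 -0.1 -3.1] op 0.0217
2794 ((0.41661152243614197, 0.3337513208389282), (0.15844222903251648, 0.15938852727413177), 78.69277954101562) [[0.323 0.272]
 [0.479 0.24 ]
 [0.51  0.396]
 [0.354 0.427]]
[[136.76924 296.15384]
 [149.57692 232.1154 ]
 [211.6923  244.53848]
 [198.88463 308.5769 ]]
```

View pics/s7.png

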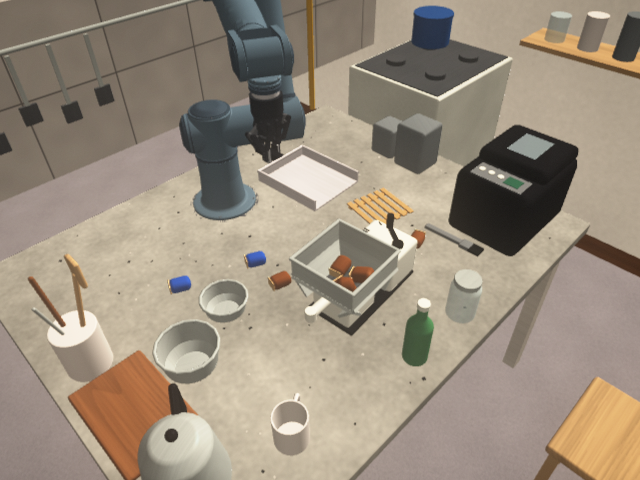

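```bash
python3 - <<'E'
from h import *
rel([.296,.358,.25],Rtool(np.radians(78.7)))
E
```

```text
shift cm [12.72  6.   45.06] rot [ 0.279 -0.003  0.004] rows>= 11.3
```

```bash
python3 -m crank '[[0,0.3,2,0.02,0,0,0],[0.5,0.8,5.5,0.04,0,0,0],[1,1.3,9,0.06,0,0,0],[2,1.8,13,0.08,0,0,0],[3,2.3,17,0.1,0,0,0],[4,2.8,21,0.13,0,0,0],[5,3.4,25,0.16,0,0,0],[6,3.9,29,0.18,0,0,0]]'
python3 - <<'E'
from h import *
st();rel([.296,.358,.15],Rtool(np.radians(78.7)))
E
```

```text
time: 9.75
eef_pos: [0.3298, 0.2018, 0.3171]
orientation: [-0.475, 0.524, 0.475, 0.523]
contact_force: [1.4, -0.3, -2.6]
opening: 0.0222
t 9.75 p [0.3298 0.2018 0.3171] x [-0.001 -0.001 -1.   ] z [ 0.096  0.995 -0.001] q [ 0.25 -0.49  2.07 -0.    1.56 -1.22] F [ 1.4 -0.3 -2.6] op 0.0222
shift cm [16.69  4.85 15.24] rot [ 0.101 -0.001 -0.001] rows>= 5.5
```

```bash
python3 -m crank '[[0,1,4,0.02,0,0,0],[2,2,8,0.04,0,0,0],[5,3.4,11.5,0.07,0,0,0],[8,4.2,13.5,0.09,0,0,0],[11,4.8,15.2,0.1,0,0,0],[14,4.8,15.2,0.1,0,0,0],[16.7,4.8,15.2,0.1,0,0,0],[16.7,4.8,15.2,0.1,0,0,0]]'
python3 -m crank '[[0,0,0,0,0,0,0],[0,0,0,0,0,0,0]]'
python3 - <<'E'
from h import *
st();rel([.296,.358,.03],Rtool(np.radians(78.7)))
im=snap('scene','s8');cv2.imwrite('pics/s8c.png',cv2.resize(im[130:290,300:500],None,fx=4,fy=3.75)); snap('top','top8')
for m in robot.mark_of('top','tray')[:2]: print(m,onz('top',m['at'],.146))
E
```

```text
time: 10.42
eef_pos: [0.2933, 0.3535, 0.1439]
orientation: [-0.449, 0.551, 0.449, 0.541]
contact_force: [-0.9, -0.8, -3.8]
opening: 0.0219
time: 10.58
eef_pos: [0.2986, 0.3564, 0.1521]
orientation: [-0.449, 0.546, 0.449, 0.547]
contact_force: [-0.1, -0.3, -1.9]
opening: 0.022
t 10.58 p [0.2986 0.3564 0.1521] x [ 0.001  0.001 -1.   ] z [0.194 0.981 0.001] q [ 0.63 -0.11  2.09 -0.    1.17 -0.75] F [-0.1 -0.3 -1.9] op 0.022
shift cm [12.21  0.3   0.1 ] rot [0.002 0.001 0.001] rows>= 2.9
{'at': [161.0, 261.5], 'conf': 0.74} [0.42408521 0.32752871 0.146     ]
{'at': [331.7, 162.1], 'conf': 0.23} [ 0.64339899 -0.06498674  0.146     ]
```

View pics/s8c.png

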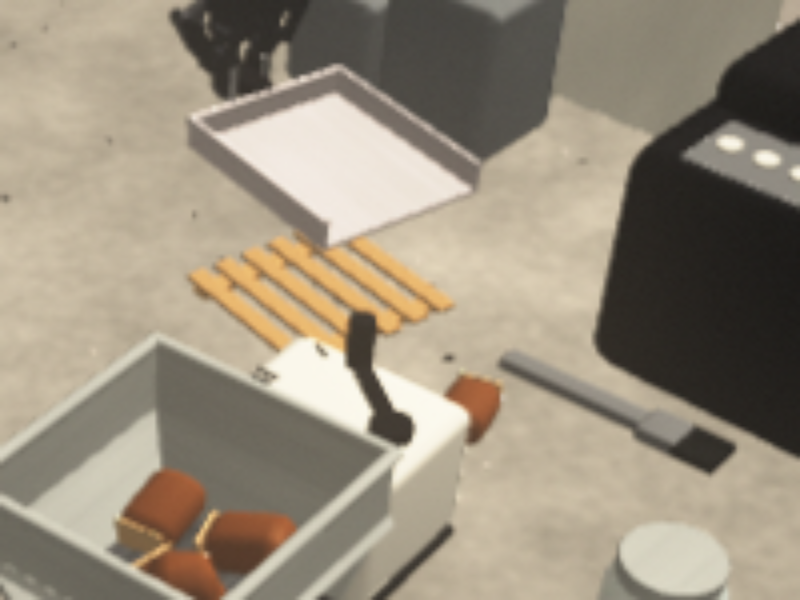

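```bash
python3 -m crank '[[3,0.3,0.2,0,0,0,0],[6,0.3,0.2,0,0,0,0],[9,0.3,0.2,0,0,0,0],[11,0.3,0.2,0,0,0,0],[12.2,0.3,0.2,0,0,0,0],[12.8,0.3,0.2,0,0,0,0],[13.1,0.3,0.2,0,0,0,0],[13.1,0.3,0.2,0,0,0,0]]'
python3 - <<'E'
from h import *
st()
E
```

```text
time: 11.4
eef_pos: [0.296, 0.3587, 0.0206]
orientation: [-0.449, 0.546, 0.449, 0.547]
contact_force: [-0.2, -0.3, -1.6]
opening: 0.0221
t 11.4 p [0.296  0.3587 0.0206] x [ 0.001  0.    -1.   ] z [0.194 0.981 0.001] q [ 0.64  0.13  2.13 -0.    0.88 -0.74] F [-0.2 -0.3 -1.6] op 0.0221
```

```bash
python3 -m crank '[[0.1,0,0,0,0,0,0],[0.15,0,0,0,0,0,0],[0.15,0,0,0,0,0,4],[0.15,0,0,0,0,0,6],[0.15,0,0,0,0,0,6],[0.15,0,0,0,0,0,6]]' 
python3 -m crank '[[-3,0,0,0,0,0,6],[-7,0,0,0,0,0,6],[-11,0,0,0,0,0,6],[-15,0,0,0,0,0,8.5],[-18,0,0,0,0,0,8.5],[-18,0,0,0,0,0,8.5]]' 
python3 - <<'E'
from h import *
st(); im=snap('scene','s9');cv2.imwrite('pics/s9c.png',cv2.resize(im[130:290,300:500],None,fx=4,fy=3.75)); t=snap('top','top9')
cv2.imwrite('pics/top9c.png',cv2.resize(t[110:350,120:440],None,fx=2.5,fy=2.5,interpolation=2))
E
```

```text
time: 11.9
eef_pos: [0.2954, 0.3584, 0.0183]
orientation: [-0.449, 0.546, 0.449, 0.547]
contact_force: [0.5, -0.7, -0.1]
opening: 0.0601
time: 12.4
eef_pos: [0.2985, 0.3608, 0.2056]
orientation: [-0.449, 0.541, 0.449, 0.551]
contact_force: [0.2, 0.1, 0.8]
opening: 0.0847
t 12.4 p [0.2985 0.3608 0.2056] x [ 0.011  0.008 -1.   ] z [0.194 0.981 0.01 ] q [ 0.64 -0.18  2.04 -0.    1.27 -0.74] F [0.2 0.1 0.8] op 0.0847
```

View pics/s9c.png

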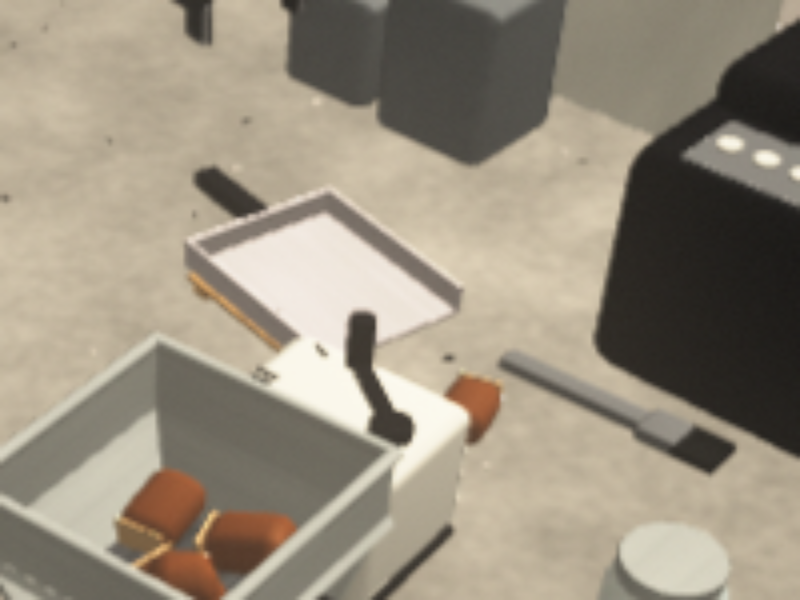

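View pics/top9c.png

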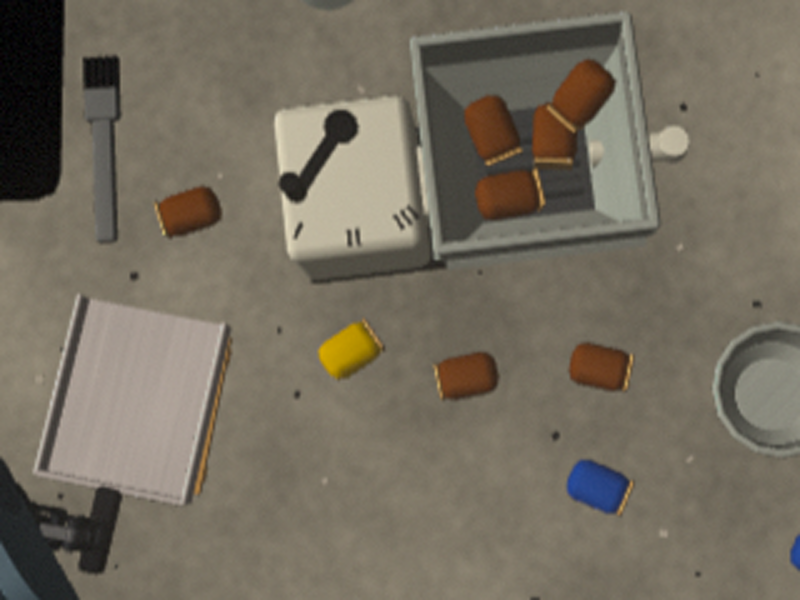

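```bash
python3 - <<'E'
from h import *
print(onz('top',(195.2,194.4),.022))
for m in robot.mark_of('top','crust5'): print(np.round(m['at']),round(m['conf'],2),np.round(onz('top',m['at'],.017),3))
rel([.605,.283,.16],Rtool(np.radians(21)))
E
```

```text
[0.6061774  0.28059125 0.022     ]
[354. 149.] 0.95 [ 0.714 -0.125  0.017]
[362. 259.] 0.92 [ 0.43  -0.135  0.017]
[259. 250.] 0.91 [0.462 0.121 0.017]
[196. 196.] 0.89 [0.602 0.279 0.017]
[308. 260.] 0.87 [ 0.431 -0.001  0.017]
[361. 305.] 0.67 [ 0.317 -0.127  0.017]
[323. 186.] 0.64 [ 0.62  -0.043  0.017]
[447. 332.] 0.59 [ 0.246 -0.335  0.017]
[341. 162.] 0.57 [ 0.679 -0.091  0.017]
shift cm [  3.73 -31.88  -1.33] rot [ 1.009e+00 -1.000e-03  0.000e+00] rows>= 8.1
```

```bash
python3 -m crank '[[0,-4,-0.2,0.12,0,0,8.5],[0,-8,-0.4,0.25,0,0,8.5],[0,-12,-0.5,0.37,0,0,8.5],[1,-16,-0.7,0.5,0,0,8.5],[2,-20,-0.9,0.62,0,0,8.5],[3,-24,-1,0.75,0,0,8.5],[3.7,-28,-1.2,0.87,0,0,8.5],[3.7,-31.9,-1.3,1,0,0,8.5]]' 
python3 -m crank '[[0,0,0,0.05,0,0,8.5],[0,0,0,0.05,0,0,8.5],[0,0,0,0.05,0,0,8.5]]' 
python3 - <<'E'
from h import *
st(); snap('wrist','w10')
E
```

```text
time: 13.22
eef_pos: [0.6047, 0.2817, 0.155]
orientation: [-0.132, 0.698, 0.131, 0.692]
contact_force: [0.3, 0.4, 0.8]
opening: 0.0851
time: 13.47
eef_pos: [0.6041, 0.283, 0.1579]
orientation: [-0.117, 0.699, 0.116, 0.696]
contact_force: [0.3, -0.5, 0.3]
opening: 0.0854
t 13.47 p [0.6041 0.283  0.1579] x [-0.005 -0.002 -1.   ] z [ 0.946  0.326 -0.005] q [ 0.27  0.36  1.56 -0.    1.23 -0.06] F [ 0.3 -0.5  0.3] op 0.0854
```

View pics/w10.png

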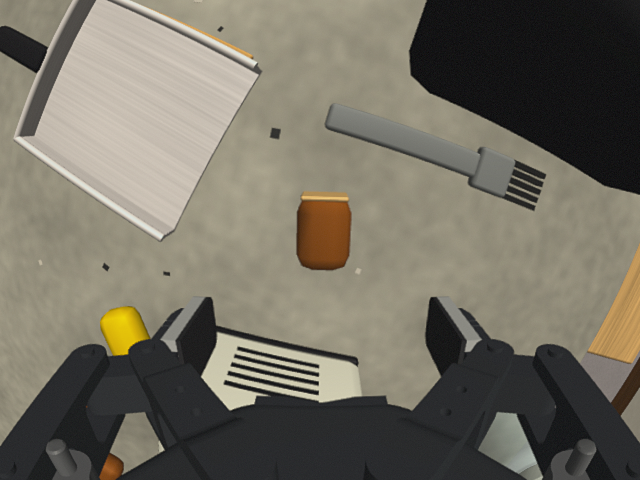

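```bash
cat >> h.py <<'E'
def crustw(f=None,z=.026,near=None):
    s=robot.state(); im=robot.snapshot('wrist')
    if f: cv2.imwrite('pics/'+f+'.png',im)
    hsv=cv2.cvtColor(im,cv2.COLOR_BGR2HSV)
    m=((hsv[...,0]>3)&(hsv[...,0]<22)&(hsv[...,1]>120)&(hsv[...,2]>50)).astype(np.uint8)
    n,l,st_,ce=cv2.connectedComponentsWithStats(m)
    for i in range(1,n):
        if st_[i,4]>600:
            pts=np.argwhere(l==i)[:,::-1].astype(float)
            w=np.array([wz(p,z,s)[:2] for p in pts[::5]],np.float32)
            r=cv2.minAreaRect(w); b=cv2.boxPoints(r)
            e=[b[1]-b[0],b[2]-b[1]]; e=max(e,key=np.linalg.norm)
            print('blob',np.round(ce[i]),st_[i,4],'c',np.round(r[0],4),'size',np.round(r[1],3),'long az',round(np.degrees(np.arctan2(e[1],e[0])),1))
E
python3 - <<'E'
from h import *
crustw()
rel([.604,.283,.02],Rtool(np.radians(19)))
E
```

```text
blob [323. 230.] 3774 c [0.6053 0.2822] size [0.04 0.06] long az -72.7
blob [622. 320.] 3086 c [0.9634 0.3165] size [0.096 0.129] long az -89.8
blob [627. 389.] 637 c [1.0438 0.2206] size [0.04  0.082] long az -89.7
shift cm [13.94 -0.07  0.03] rot [ 0.001 -0.003  0.   ] rows>= 3.3
```

```bash
python3 -m crank '[[4,0,0,0.02,0,0,8.5],[8,0,0,0.03,0,0,8.5],[12,0,0,0.03,0,0,8.5],[14.5,0,0,0.03,0,0,8.5],[15.2,0,0.1,0.03,0,0,8.5],[15.2,0,0.1,0.03,0,0,3],[15.2,0,0.1,0.03,0,0,3],[15.2,0,0.1,0.03,0,0,3]]' 40
python3 -m crank '[[0,0,0,0,0,0,3],[0,0,0,0,0,0,3],[-2,0,0,0,0,0,3],[-6,0,0,0,0,0,3],[-10,0,0,0,0,0,3],[-14,0,0,0,0,0,3],[-18,0,0,0,0,0,3],[-22,0,0,0,0,0,3]]' 
python3 - <<'E'
from h import *
st(); snap('wrist','w11')
rel([.60,-.03,.27],Rtool(np.radians(5)))
E
```

```text
time: 14.23
eef_pos: [0.6082, 0.2846, 0.0118]
orientation: [-0.106, 0.698, 0.106, 0.701]
contact_force: [0.6, -0.5, -0.2]
opening: 0.0514
time: 14.9
eef_pos: [0.6063, 0.2838, 0.232]
orientation: [-0.106, 0.699, 0.106, 0.7]
contact_force: [0.7, 0.0, -0.1]
opening: 0.0413
t 14.9 p [0.6063 0.2838 0.232 ] x [ 0.001 -0.    -1.   ] z [0.955 0.296 0.001] q [ 0.27  0.29  1.5  -0.    1.35 -0.03] F [ 0.7  0.  -0.1] op 0.0413
shift cm [ -2.86 -29.79 -10.29] rot [ 0.213  0.017 -0.001] rows>= 7.6
```

View pics/w11.png

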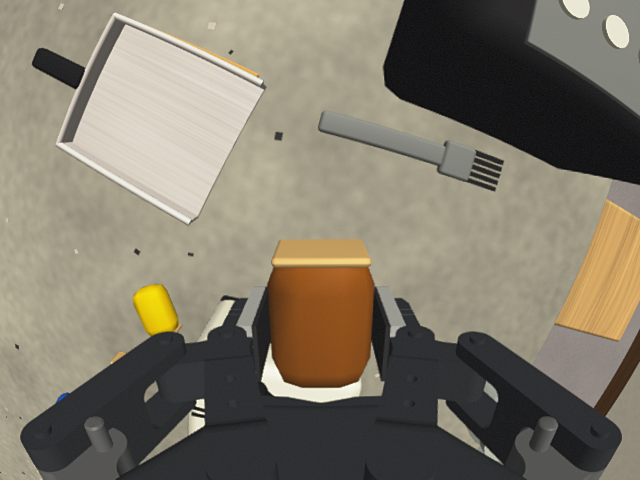

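```bash
python3 - <<'E'
from h import *
rel([.591,-.085,.27],Rtool(np.radians(5)))
E
python3 -m crank '[[-2,-3,-1,0.03,0,0,3],[-3.8,-7,-2.3,0.06,0,0,3],[-3.8,-11,-3.7,0.09,0,0,3],[-3.8,-15,-5,0.12,0,0,3],[-3.8,-19,-6.3,0.15,0,0,3],[-3.8,-23,-7.7,0.18,0,0,3],[-3.8,-27,-9,0.2,0,0,3],[-3.8,-31,-10.3,0.21,0,0,3]]' 
python3 - <<'E'
from h import *
st()
rel([.591,-.085,.185],Rtool(np.radians(5)))
E
```

```text
shift cm [ -2.9  -34.78 -12.78] rot [ 0.213  0.017 -0.001] rows>= 8.9
time: 15.62
eef_pos: [0.5995, -0.0379, 0.268]
orientation: [-0.032, 0.706, 0.031, 0.707]
contact_force: [0.5, 0.3, -0.4]
opening: 0.0412
t 15.62 p [ 0.5995 -0.0379  0.268 ] x [ 0.001 -0.001 -1.   ] z [0.996 0.09  0.001] q [-0.25  0.1   1.65 -0.    1.39 -0.34] F [ 0.5  0.3 -0.4] op 0.0412
shift cm [ 8.3  -4.61 -1.28] rot [0.003 0.001 0.001] rows>= 2.3
```

```bash
python3 -m crank '[[0,-3,-1,0,0,0,3],[1,-4.6,-1.3,0,0,0,3],[4,-4.6,-1.3,0,0,0,3],[7,-4.6,-1.3,0,0,0,3],[8.3,-4.6,-1.3,0,0,0,3],[8.3,-4.6,-1.3,0,0,0,3],[8.3,-4.6,-1.3,0,0,0,6],[8.3,-4.6,-1.3,0,0,0,6]]' 
python3 -m crank '[[0,0,0,0,0,0,6],[-4,0,0,0,0,0,6],[-8,0,0,0,0,0,6],[-11,0,0,0,0,0,8.5],[-11,0,0,0,0,0,8.5]]' 
python3 - <<'E'
from h import *
st(); snap('wrist','w12')
rel([.432,.0,.16],Rtool(np.radians(11)))
E
```

```text
time: 16.28
eef_pos: [0.5923, -0.0831, 0.1863]
orientation: [-0.033, 0.705, 0.031, 0.707]
contact_force: [-0.3, 0.1, -0.0]
opening: 0.0598
time: 16.7
eef_pos: [0.5949, -0.0838, 0.3049]
orientation: [-0.035, 0.701, 0.03, 0.712]
contact_force: [0.1, -0.1, 1.4]
opening: 0.0814
t 16.7 p [ 0.5949 -0.0838  0.3049] x [ 0.016 -0.006 -1.   ] z [0.996 0.091 0.015] q [-0.33  0.07  1.62 -0.    1.43 -0.42] F [ 0.1 -0.1  1.4] op 0.0814
shift cm [ 13.89   9.86 -15.5 ] rot [-0.101  0.01   0.006] rows>= 5.5
```

View pics/w12.png

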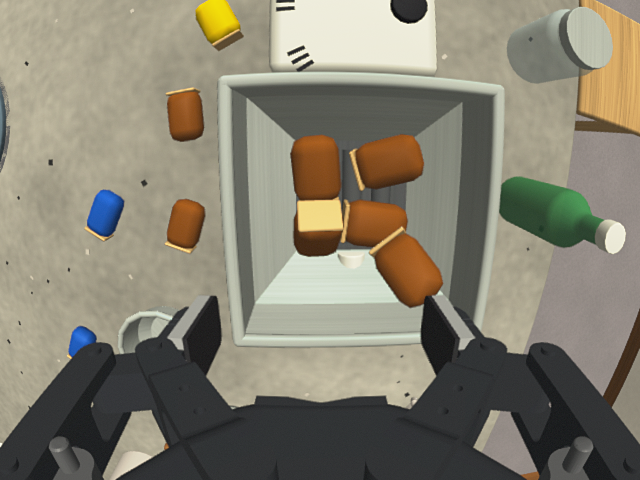

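```bash
python3 -m crank '[[0,2.5,-4,-0.03,0,0,8.5],[0,5,-8,-0.06,0,0,8.5],[2,7.5,-12,-0.1,0,0,8.5],[5,9.9,-15.5,-0.1,0,0,8.5],[9,9.9,-15.5,-0.1,0,0,8.5],[13,9.9,-15.5,-0.1,0,0,8.5],[13,9.9,-15.5,-0.1,0,0,8.5]]' 
python3 - <<'E'
from h import *
st(); crustw('w13')
E
```

```text
time: 17.33
eef_pos: [0.4234, 0.0033, 0.1589]
orientation: [-0.067, 0.706, 0.068, 0.701]
contact_force: [-0.1, 0.2, -1.1]
opening: 0.085
t 17.33 p [0.4234 0.0033 0.1589] x [-0.007  0.001 -1.   ] z [ 0.982  0.19  -0.007] q [-0.26 -0.23  2.17 -0.    1.2  -0.45] F [-0.1  0.2 -1.1] op 0.085
blob [331. 229.] 3727 c [0.4301 0.0047] size [0.04 0.06] long az -79.6
blob [307. 369.] 2593 c [ 0.4343 -0.1266] size [0.07  0.041] long az 76.4
blob [614. 372.] 1404 c [ 0.7964 -0.0992] size [0.122 0.044] long az 5.3
```

View pics/w13.png

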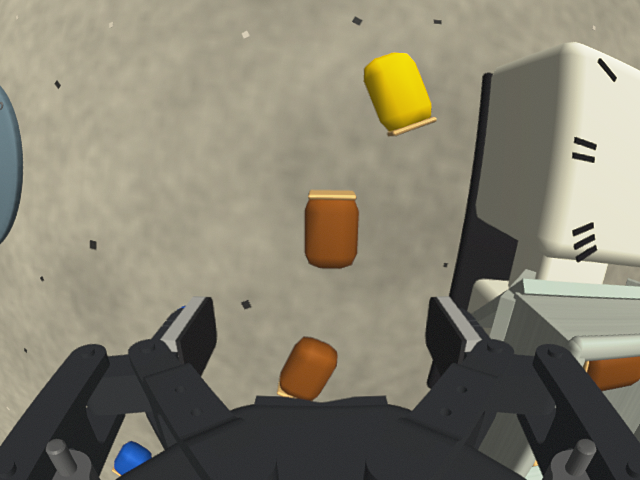

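```bash
python3 - <<'E'
from h import *
st();rel([.4305,.0045,.008],Rtool(np.radians(10.5)))
E
```

```text
t 17.38 p [0.4225 0.0034 0.1573] x [-0.011  0.002 -1.   ] z [ 0.982  0.19  -0.01 ] q [-0.26 -0.23  2.17 -0.    1.2  -0.45] F [-0.3  0.2 -2.2] op 0.0848
shift cm [14.92 -0.11  0.96] rot [ 0.008 -0.01  -0.004] rows>= 3.6
```

```bash
python3 -m crank '[[4,0,0.3,0,0,0,8.5],[8,0,0.3,0,0,0,8.5],[10,0,0.3,0,0,0,8.5],[10,0,0.3,0,0,0,8.5],[10,0,0.3,0,0,0,8.5]]'
python3 - <<'E'
from h import *
st();rel([.4305,.0045,.008],Rtool(np.radians(10.5)))
E
```

```text
time: 17.8
eef_pos: [0.4309, 0.0021, 0.0643]
orientation: [-0.067, 0.704, 0.067, 0.703]
contact_force: [0.7, 0.6, 0.2]
opening: 0.085
t 17.8 p [0.4309 0.0021 0.0643] x [-0.001 -0.    -1.   ] z [ 0.982  0.189 -0.001] q [-0.26 -0.04  2.21 -0.    0.98 -0.45] F [0.7 0.6 0.2] op 0.085
shift cm [5.63 0.25 0.02] rot [ 0.007 -0.001  0.   ] rows>= 1.4
```

```bash
python3 -m crank '[[3,0.2,0,0,0,0,8.5],[5.3,0.2,0,0,0,0,8.5],[5.3,0.2,0,0,0,0,8.5],[5.3,0.2,0,0,0,0,3],[5.3,0.2,0,0,0,0,3],[5.3,0.2,0,0,0,0,3],[5.3,0.2,0,0,0,0,3],[5.3,0.2,0,0,0,0,3]]' 40
python3 -m crank '[[-1,0,0,0,0,0,3],[-4,0,0,0,0,0,3],[-8,0,0,0,0,0,3],[-12,0,0,0,0,0,3],[-16,0,0,0,0,0,3],[-20,0,0,0,0,0,3],[-24,0,0,0,0,0,3],[-25.5,0,0,0,0,0,3]]' 
python3 - <<'E'
from h import *
st(); 
rel([.635,-.02,.27],Rtool(np.radians(5)))
E
```

```text
time: 18.47
eef_pos: [0.4322, 0.0036, 0.0132]
orientation: [-0.068, 0.703, 0.067, 0.705]
contact_force: [-0.6, 0.7, 6.6]
opening: 0.041
time: 19.13
eef_pos: [0.4324, 0.0038, 0.274]
orientation: [-0.069, 0.7, 0.066, 0.708]
contact_force: [1.2, 0.6, -0.7]
opening: 0.0406
t 19.13 p [0.4324 0.0038 0.274 ] x [ 0.011 -0.004 -1.   ] z [0.982 0.19  0.01 ] q [-0.25 -0.34  2.04 -0.    1.43 -0.44] F [ 1.2  0.6 -0.7] op 0.0406
shift cm [ 0.63 -6.17 19.44] rot [0.103 0.011 0.005] rows>= 4.9
```

```bash
python3 -m crank '[[0,-1.3,4,0.02,0,0,3],[0,-2.6,8,0.04,0,0,3],[0,-3.9,12,0.06,0,0,3],[0.2,-5.2,16,0.08,0,0,3],[0.4,-6.4,19,0.1,0,0,3],[0.6,-7,21,0.1,0,0,3],[0.6,-7,21,0.1,0,0,3],[0.6,-7,21,0.1,0,0,3]]'
python3 - <<'E'
from h import *
st(); 
rel([.651,-.033,.19],Rtool(np.radians(5)))
E
```

```text
time: 19.8
eef_pos: [0.6499, -0.0248, 0.2603]
orientation: [-0.032, 0.707, 0.032, 0.706]
contact_force: [-0.6, 0.4, -0.4]
opening: 0.0408
t 19.8 p [ 0.6499 -0.0248  0.2603] x [-0.001 -0.001 -1.   ] z [ 0.996  0.09  -0.001] q [-0.21  0.22  1.53 -0.    1.39 -0.3 ] F [-0.6  0.4 -0.4] op 0.0408
shift cm [ 7.03 -0.82  0.04] rot [ 0.003 -0.001  0.   ] rows>= 1.7
```

```bash
python3 -m crank '[[2.5,-0.8,0,0,0,0,3],[5,-0.8,0,0,0,0,3],[7,-0.8,0,0,0,0,3],[7,-0.8,0,0,0,0,3],[7,-0.8,0,0,0,0,3],[7,-0.8,0,0,0,0,6],[7,-0.8,0,0,0,0,6],[7,-0.8,0,0,0,0,6]]'
python3 -m crank '[[-4,0,0,0,0,0,6],[-8,0,0,0,0,0,6],[-11,0,0,0,0,0,8.5],[-11,0,0,0,0,0,8.5]]' 
python3 - <<'E'
from h import *
st(); snap('wrist','w14')
rel([.434,-.128,.16],Rtool(np.radians(-13)))
E
```

```text
time: 20.47
eef_pos: [0.6514, -0.0329, 0.1924]
orientation: [-0.033, 0.705, 0.031, 0.707]
contact_force: [-0.0, 0.9, -0.6]
opening: 0.06
time: 20.8
eef_pos: [0.654, -0.0334, 0.3107]
orientation: [-0.034, 0.701, 0.03, 0.712]
contact_force: [0.1, 0.3, 0.4]
opening: 0.0816
t 20.8 p [ 0.654  -0.0334  0.3107] x [ 0.016 -0.004 -1.   ] z [0.996 0.091 0.015] q [-0.22  0.19  1.47 -0.    1.46 -0.31] F [0.1 0.3 0.4] op 0.0816
shift cm [ 14.48  -7.41 -22.8 ] rot [0.318 0.011 0.002] rows>= 6.7
```

View pics/w14.png

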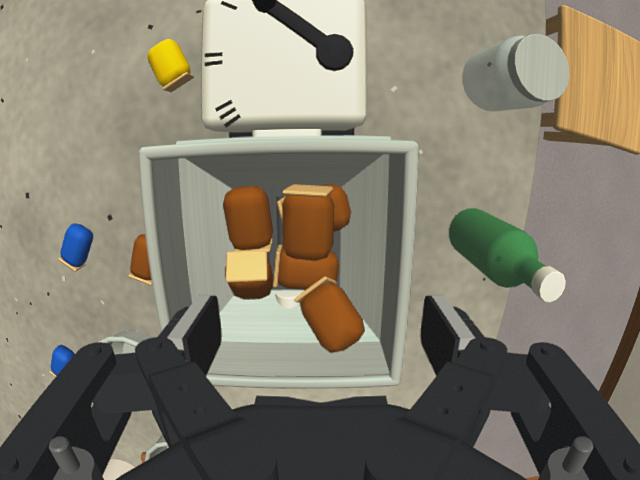

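```bash
python3 -m crank '[[0,-1.3,-4,0.06,0,0,8.5],[0,-2.6,-8,0.12,0,0,8.5],[0,-3.9,-12,0.18,0,0,8.5],[2,-5.2,-16,0.24,0,0,8.5],[5,-6.4,-20,0.3,0,0,8.5],[9,-7.4,-22.8,0.32,0,0,8.5],[13,-7.4,-22.8,0.32,0,0,8.5],[13.5,-7.4,-22.8,0.32,0,0,8.5]]' 
python3 -m crank '[[0,0,0,0,0,0,8.5],[0,0,0,0,0,0,8.5]]' 
python3 - <<'E'
from h import *
st(); crustw('w15'); rel([.434,-.128,.06],Rtool(np.radians(-13)))
E
```

```text
time: 21.52
eef_pos: [0.4264, -0.1264, 0.1609]
orientation: [0.082, 0.704, -0.081, 0.701]
contact_force: [0.0, -0.7, -0.5]
opening: 0.0855
time: 21.68
eef_pos: [0.4293, -0.1267, 0.1643]
orientation: [0.081, 0.703, -0.081, 0.702]
contact_force: [0.2, -0.4, 0.7]
opening: 0.0852
t 21.68 p [ 0.4293 -0.1267  0.1643] x [-0.003  0.001 -1.   ] z [ 0.974 -0.228 -0.003] q [-0.54 -0.17  2.11 -0.    1.2  -0.31] F [ 0.2 -0.4  0.7] op 0.0852
blob [611.  87.] 7356 c [ 0.745  -0.0587] size [0.122 0.175] long az -84.5
blob [330. 228.] 3692 c [ 0.4357 -0.1296] size [0.062 0.04 ] long az 76.2
shift cm [10.61  0.02  0.32] rot [-0.003  0.001  0.001] rows>= 2.5
```

View pics/w15.png

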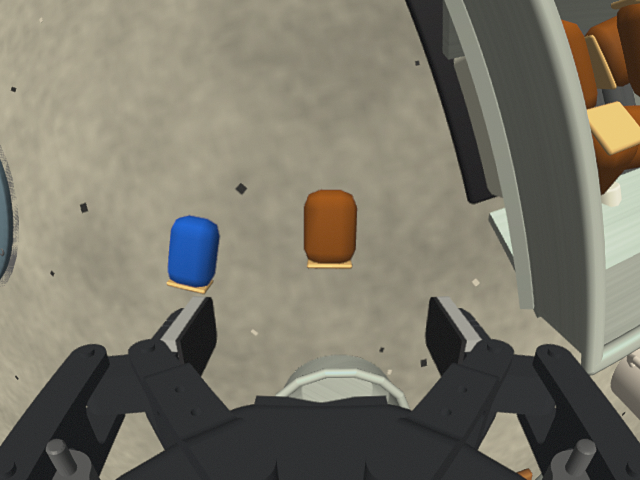

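```bash
python3 -m crank '[[4,-0.1,0.5,0,0,0,8.5],[8,-0.1,0.5,0,0,0,8.5],[12,-0.1,0.5,0,0,0,8.5],[15,-0.1,0.5,0,0,0,8.5],[15,-0.1,0.5,0,0,0,8.5],[15,-0.1,0.5,0,0,0,3],[15,-0.1,0.5,0,0,0,3],[15,-0.1,0.5,0,0,0,3]]' 40
python3 -m crank '[[0,0,0,0,0,0,3],[0,0,0,0,0,0,3],[-2,0,0,0,0,0,3],[-6,0,0,0,0,0,3],[-10,0,0,0,0,0,3],[-14,0,0,0,0,0,3],[-18,0,0,0,0,0,3],[-22,0,0,0,0,0,3]]' 
python3 -m crank '[[-4,0,0,0.1,0,0,3],[-4,0,0,0.1,0,0,3]]' 
python3 - <<'E'
from h import *
st(); 
rel([.58,-.02,.28],Rtool(np.radians(5)))
E
```

```text
time: 22.4
eef_pos: [0.4375, -0.1308, 0.0183]
orientation: [0.08, 0.7, -0.082, 0.704]
contact_force: [0.3, -0.2, 0.7]
opening: 0.0514
time: 23.07
eef_pos: [0.4347, -0.1291, 0.2391]
orientation: [0.08, 0.701, -0.082, 0.704]
contact_force: [1.6, 0.1, -0.5]
opening: 0.041
time: 23.23
eef_pos: [0.4385, -0.1312, 0.2866]
orientation: [0.114, 0.691, -0.12, 0.704]
contact_force: [1.0, -0.2, 1.0]
opening: 0.0414
t 23.23 p [ 0.4385 -0.1312  0.2866] x [ 0.017 -0.011 -1.   ] z [ 0.945 -0.326  0.019] q [-0.54 -0.28  1.98 -0.    1.43 -0.21] F [ 1.  -0.2  1. ] op 0.0414
shift cm [ 0.78 15.13  9.74] rot [-0.419  0.018  0.009] rows>= 4.3
```

```bash
python3 -m crank '[[0,2.5,2,-0.1,0,0,3],[0,5,4,-0.2,0,0,3],[0.3,8,6,-0.3,0,0,3],[0.5,11,8.5,-0.4,0,0,3],[0.8,13,10.8,-0.42,0,0,3],[0.8,13,10.8,-0.42,0,0,3],[0.8,13,10.8,-0.42,0,0,3]]'
python3 - <<'E'
from h import *
st(); 
rel([.587,-.049,.195],Rtool(np.radians(5)))
E
```

```text
time: 23.82
eef_pos: [0.5796, -0.0404, 0.2675]
orientation: [-0.033, 0.706, 0.032, 0.706]
contact_force: [-0.7, -0.0, -0.5]
opening: 0.0405
t 23.82 p [ 0.5796 -0.0404  0.2675] x [ 0.    -0.001 -1.   ] z [ 0.996  0.092 -0.   ] q [-0.26  0.06  1.7  -0.    1.38 -0.36] F [-0.7 -0.  -0.5] op 0.0405
shift cm [ 7.25 -0.92  0.66] rot [ 0.005 -0.     0.001] rows>= 1.8
```

```bash
python3 -m crank '[[2.5,-0.9,0.6,0,0,0,3],[5,-0.9,0.6,0,0,0,3],[7,-0.9,0.6,0,0,0,3],[7,-0.9,0.6,0,0,0,3],[7,-0.9,0.6,0,0,0,3],[7,-0.9,0.6,0,0,0,6],[7,-0.9,0.6,0,0,0,6],[7,-0.9,0.6,0,0,0,6]]'
python3 -m crank '[[-4,0,0,0,0,0,6],[-8,0,0,0,0,0,6],[-11,0,0,0,0,0,8.5],[-11,0,0,0,0,0,8.5],[-11,0,0,0,0,0,8.5]]' 
python3 - <<'E'
from h import *
st(); snap('wrist','w16');snap('top','top16');snap('scene','s16')
E
```

```text
time: 24.48
eef_pos: [0.5867, -0.05, 0.1992]
orientation: [-0.033, 0.705, 0.031, 0.707]
contact_force: [-0.4, 0.1, 0.4]
opening: 0.0601
time: 24.9
eef_pos: [0.5872, -0.0498, 0.311]
orientation: [-0.033, 0.704, 0.031, 0.709]
contact_force: [-0.2, -0.1, -0.3]
opening: 0.0848
t 24.9 p [ 0.5872 -0.0498  0.311 ] x [ 0.007 -0.003 -1.   ] z [0.996 0.09  0.006] q [-0.28  0.04  1.64 -0.    1.45 -0.37] F [-0.2 -0.1 -0.3] op 0.0848
```

View pics/w16.png

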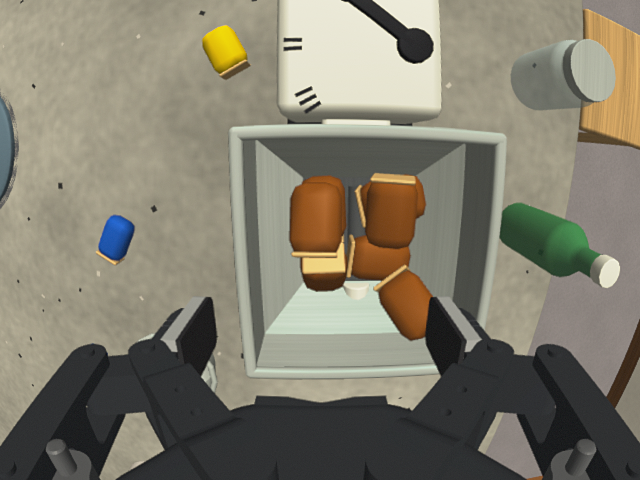

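View pics/top16.png

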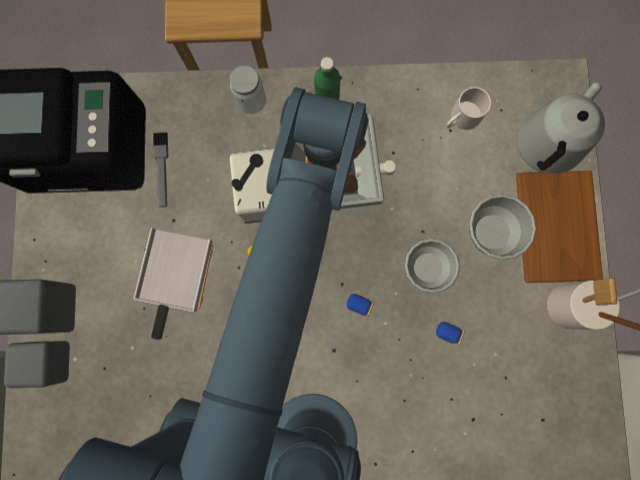

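View pics/s16.png

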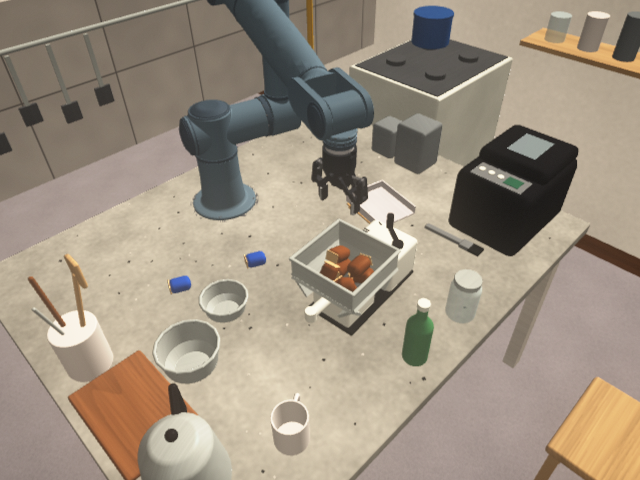

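```bash
cat > bowl.py <<'E'
from h import *
def bowl(c,zc=.056,near=(.40,-.30)):
    for m in robot.trace(c,'bowl_small'):
        reg=m['region'].astype(np.uint8)
        cs,_=cv2.findContours(reg,cv2.RETR_EXTERNAL,cv2.CHAIN_APPROX_NONE)
        k=cv2.convexHull(max(cs,key=cv2.contourArea))[:,0]
        w=np.array([onz(c,p,zc)[:2] for p in k],np.float32)
        ctr,r=cv2.minEnclosingCircle(w)
        e=cv2.fitEllipse(w) if len(w)>5 else None
        print(c,round(m['conf'],2),np.round(m['rect']),'circ',np.round(ctr,4),round(r,4),'ell',np.round(e[0],4),np.round(e[1],4))
if __name__=='__main__':
    robot.snapshot('top');bowl('top');robot.snapshot('scene');bowl('scene')
    rel([.361,-.341,.2],Rtool(np.radians(-135)))
E
python3 bowl.py
```

```text
top 0.67 [407. 241. 463. 292.] circ [ 0.4053 -0.2987] 0.0658 ell [ 0.4056 -0.2988] [0.1293 0.1305]
scene 0.58 [202. 281. 247. 322.] circ [ 0.4122 -0.3047] 0.078 ell [ 0.411  -0.3015] [0.1277 0.1568]
shift cm [ 10.62 -27.02 -24.95] rot [ 2.447e+00 -1.000e-03  3.000e-03] rows>= 19.6
```

```bash
python3 -m crank '[[0,-3.4,-3.1,0.12,0,0,8.5],[0,-6.8,-6.2,0.24,0,0,8.5],[0,-10.1,-9.3,0.36,0,0,8.5],[1,-13.5,-12.4,0.48,0,0,8.5],[2,-16.9,-15.6,0.6,0,0,8.5],[3,-20.2,-18.7,0.72,0,0,8.5],[4,-23.6,-21.8,0.84,0,0,8.5],[5,-27,-25,0.96,0,0,8.5]]'
python3 -m crank '[[0,0,0,0.12,0,0,6],[0,0,0,0.24,0,0,6],[0,0,0,0.36,0,0,6],[0,0,0,0.48,0,0,6],[0,0,0,0.6,0,0,6],[0,0,0,0.72,0,0,6],[0,0,0,0.84,0,0,6],[0,0,0,0.96,0,0,6]]'
python3 - <<'E'
from h import *
st(); rel([.361,-.343,.13],Rtool(np.radians(-135)))
E
```

```text
time: 25.92
eef_pos: [0.3835, -0.3113, 0.2648]
orientation: [0.3, 0.641, -0.3, 0.64]
contact_force: [0.8, -0.1, 0.4]
opening: 0.0848
time: 26.58
eef_pos: [0.3849, -0.3101, 0.2649]
orientation: [-0.561, -0.43, 0.562, -0.429]
contact_force: [-1.0, 0.0, -0.4]
opening: 0.0598
t 26.58 p [ 0.3849 -0.3101  0.2649] x [-0.001  0.    -1.   ] z [-0.262 -0.965  0.   ] q [-0.91 -0.16  1.91 -0.    1.39  0.93] F [-1.   0.  -0.4] op 0.0598
shift cm [13.5  -1.43  3.8 ] rot [0.521 0.    0.001] rows>= 4.2
```

```bash
python3 -m crank '[[2,-0.4,1,0.12,0,0,5],[4,-0.8,2,0.24,0,0,5],[6,-1.2,3,0.36,0,0,5],[9,-1.4,3.8,0.48,0,0,5],[12,-1.4,3.8,0.52,0,0,5],[13,-1.4,3.8,0.52,0,0,5],[13,-1.4,3.8,0.52,0,0,5],[13,-1.4,3.8,0.52,0,0,5]]'
python3 - <<'E'
from h import *
st(); snap('wrist','w17')
E
python3 bowl.py
```

```text
time: 27.25
eef_pos: [0.3619, -0.3435, 0.1359]
orientation: [-0.652, -0.273, 0.652, -0.273]
contact_force: [0.3, -0.4, 0.0]
opening: 0.05
t 27.25 p [ 0.3619 -0.3435  0.1359] x [-0.001 -0.    -1.   ] z [-0.701 -0.713  0.001] q [-0.99  0.    2.01 -0.    1.13  1.36] F [ 0.3 -0.4  0. ] op 0.05
top 0.82 [404. 241. 456. 288.] circ [ 0.4071 -0.2993] 0.0658 ell [ 0.4093 -0.2965] [0.1187 0.1305]
scene 0.7 [198. 279. 245. 322.] circ [ 0.4127 -0.3018] 0.0759 ell [ 0.4108 -0.3014] [0.1286 0.1515]
scene 0.65 [327. 246. 351. 265.] circ [0.5042 0.0355] 0.0381 ell [0.505 0.035] [0.0641 0.0766]
shift cm [-6.27 -0.32 -0.12] rot [ 0.007  0.001 -0.003] rows>= 1.5
```

View pics/w17.png

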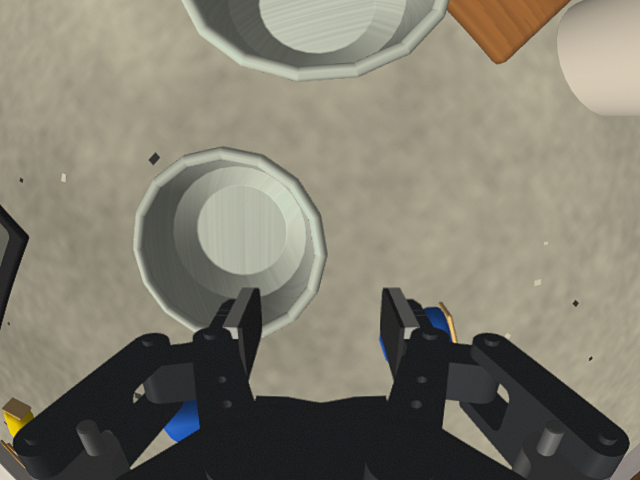

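```bash
python3 - <<'E'
from h import *
s=robot.state()
w=np.array([wz(p,.057,s)[:2] for p in((135,245),(222,148),(327,240),(165,174),(290,178),(305,300),(152,300))],np.float32)
print(cv2.minEnclosingCircle(w)); print(cv2.fitEllipse(w))
for c in((.407,-.299),):
    P=np.array(c)-.062*np.array([.7071,.7071]); rel([*P,.06],Rtool(np.radians(-135)))
E
```

```text
((0.40477433800697327, -0.2999119162559509), 0.06672388315200806)
((0.4059049189090729, -0.3003731369972229), (0.12508337199687958, 0.1326509714126587), 176.61953735351562)
shift cm [ 7.74 -0.09 -0.16] rot [ 0.007  0.001 -0.003] rows>= 1.9
```

```bash
python3 -m crank '[[4,0,0,0,0,0,5],[8,0,0,0,0,0,5],[10.5,0,0,0,0,0,5],[10.5,0,0,0,0,0,5],[10.5,0,0,0,0,0,0],[10.5,0,0,0,0,0,0],[10.5,0,0,0,0,0,0],[10.5,0,0,0,0,0,0]]' 60
python3 -m crank '[[0,0,0,0,0,0,0],[0,0,0,0,0,0,0],[0,0,0,0,0,0,0],[-1,0,0,0,0,0,0],[-2,0,0,0,0,0,0],[-4,0,0,0,0,0,0],[-4,0,0,0,0,0,0]]'
python3 - <<'E'
from h import *
st(); snap('wrist','w18'); im=snap('scene','s18'); cv2.imwrite('pics/s18c.png',cv2.resize(im[200:360,130:330],None,fx=4,fy=3.75))
E
```

```text
time: 28.17
eef_pos: [0.3634, -0.3456, 0.034]
orientation: [0.653, 0.271, -0.652, 0.274]
contact_force: [-1.1, 3.2, 10.9]
opening: 0.0095
time: 28.75
eef_pos: [0.3635, -0.3464, 0.0752]
orientation: [0.652, 0.27, -0.652, 0.276]
contact_force: [-0.1, -1.2, -0.5]
opening: 0.007
t 28.75 p [ 0.3635 -0.3464  0.0752] x [ 0.004 -0.008 -1.   ] z [-0.702 -0.712  0.003] q [-0.99  0.1   2.04 -0.    0.99  1.36] F [-0.1 -1.2 -0.5] op 0.007
```

View pics/w18.png

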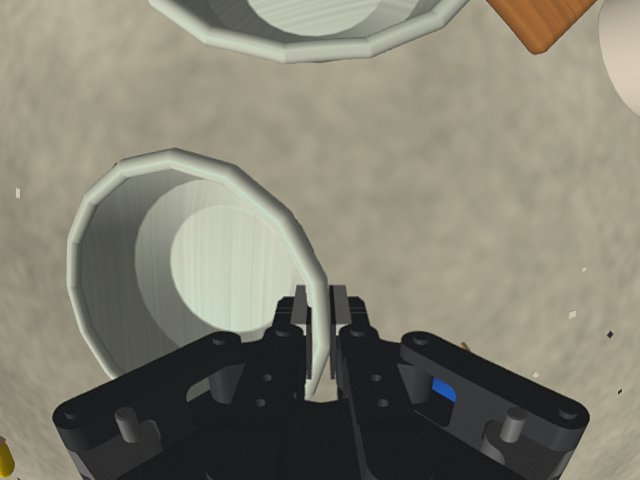

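View pics/s18c.png

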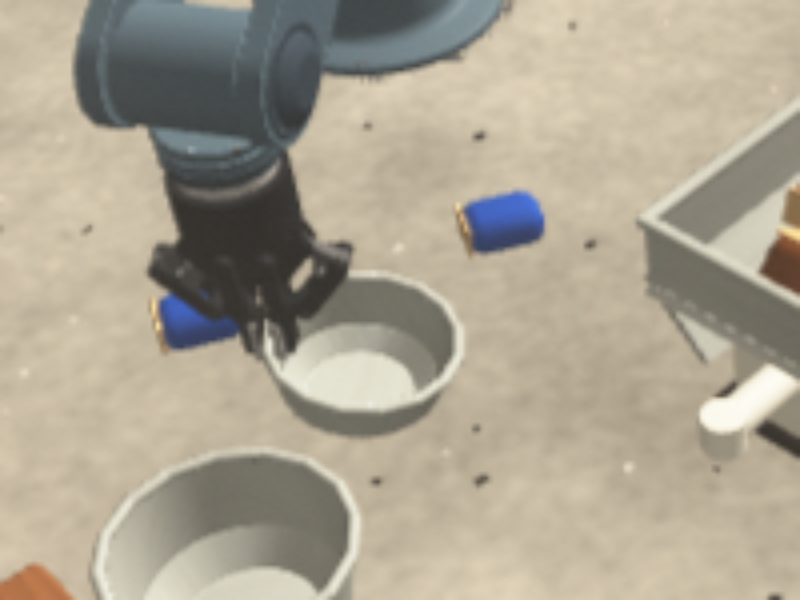

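```bash
cat > tiltov.py <<'E'
from h import *
import sys
def ov(cname,img,out,box,P,az,ztop,r=.066,fx=4):
    im=cv2.resize(img[box[1]:box[3],box[0]:box[2]],None,fx=fx,fy=fx,interpolation=2)
    u=np.array([np.cos(az),np.sin(az),0]);v=np.array([-u[1],u[0],0])
    for tilt,col in((0,(0,255,0)),(.12,(0,0,255)),(.24,(255,0,0)),(-.12,(0,255,255))):
        C=np.array([P[0],P[1],ztop]); uu=u*np.cos(tilt)+np.array([0,0,np.sin(tilt)])
        pts=[proj(cname,C+uu*.062+r*(np.cos(t)*uu+np.sin(t)*v)) for t in np.linspace(0,2*np.pi,60)]
        cv2.polylines(im,[np.int32((np.array(pts)-[box[0],box[1]])*fx)],True,col,1)
    cv2.imwrite('pics/'+out+'.png',im)
E
python3 - <<'E'
from tiltov import *
s=robot.state();P=s['eef_pos']
im=robot.snapshot('scene');ov('scene',im,'ov1',(150,220,300,350),P,np.pi/4,P[2]+.028,fx=5)
im=robot.snapshot('top');ov('top',im,'ov2',(380,210,500,310),P,np.pi/4,P[2]+.028,fx=5)
E
```

```text
(no output)
```

View pics/ov1.png

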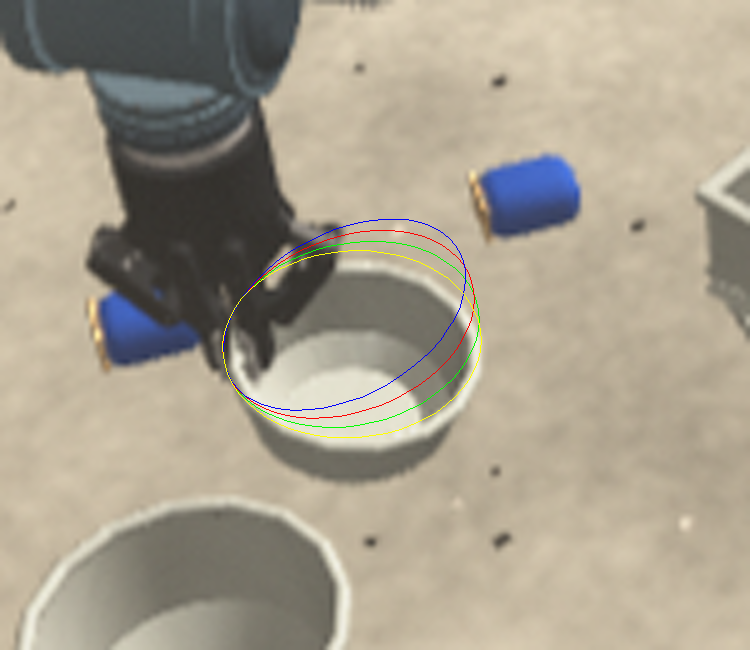

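View pics/ov2.png

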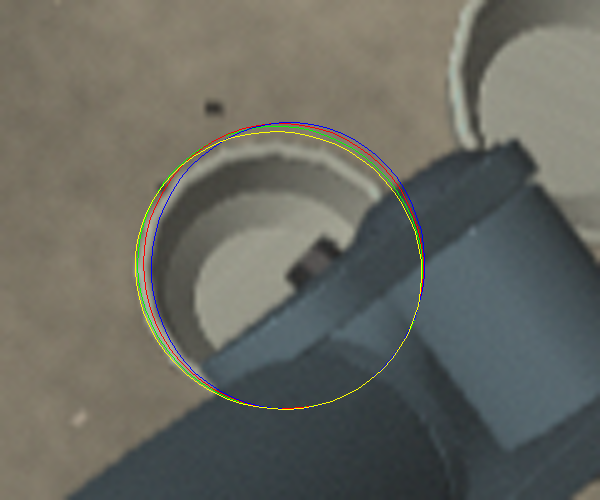

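```bash
python3 -m crank '[[-1,0,0,0,0.08,0,0],[-2,0,0,0,0.16,0,0],[-2.5,0,0,0,0.25,0,0],[-2.5,0,0,0,0.25,0,0],[-2.5,0,0,0,0.25,0,0]]'
python3 - <<'E'
from tiltov import *
st()
s=robot.state();P=s['eef_pos'];T=R.from_quat(s['orientation']).as_matrix()
rim=P-.028*T[:,0]; print('rim pt',rim)
im=robot.snapshot('scene');ov('scene',im,'ov3',(150,220,300,350),rim,np.pi/4,rim[2],fx=5)
rel([.5835,-.253,.08],R.from_rotvec(.25*np.array([.707,-.707,0])).as_matrix()@Rtool(np.radians(-135)))
E
```

```text
time: 29.37
eef_pos: [0.3608, -0.3438, 0.0946]
orientation: [0.728, 0.304, -0.567, 0.236]
contact_force: [-0.2, 0.9, -1.6]
opening: 0.0069
t 29.37 p [ 0.3608 -0.3438  0.0946] x [ 0.171  0.175 -0.97 ] z [-0.683 -0.688 -0.245] q [-1.11  0.09  2.03  0.26  1.12  1.12] F [-0.2  0.9 -1.6] op 0.0069
rim pt [ 0.35598969 -0.34865624  0.12169836]
shift cm [  6.79   9.49 -21.01] rot [0.005 0.002 0.003] rows>= 5.8
```

View pics/ov3.png

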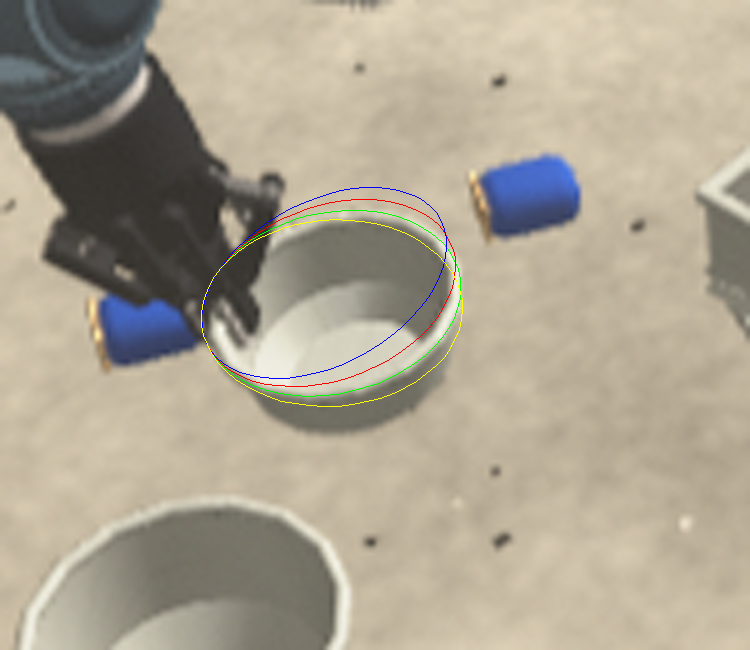

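```bash
python3 - <<'E'
from h import *
M=R.from_quat(robot.state()['orientation']).as_matrix()
rel([.361,-.344,.043],M)
rel([.50,-.285,.043],M)
rel([.5885,-.248,.043],M)
E
```

```text
shift cm [4.97 0.07 1.33] rot [0. 0. 0.] rows>= 1.2
shift cm [  8.38   5.81 -12.21] rot [0. 0. 0.] rows>= 3.8
shift cm [ 10.55   9.5  -20.79] rot [0. 0. 0.] rows>= 6.0
```

```bash
python3 -m crank '[[2.5,0,0.6,0,0,0,0],[5,0,1.3,0,0,0,0],[5.7,1.2,-1.5,0,0,0,0],[6.6,2.8,-5,0,0,0,0],[7.5,4.3,-8.6,0,0,0,0],[8.4,5.8,-12.2,0,0,0,0],[8.4,5.8,-12.2,0,0,0,0],[8.4,5.8,-12.2,0,0,0,0]]'
python3 - <<'E'
from tiltov import *
st()
s=robot.state();P=s['eef_pos'];T=R.from_quat(s['orientation']).as_matrix()
rim=P-.028*T[:,0]
im=robot.snapshot('scene');ov('scene',im,'ov4',(200,230,350,360),rim,np.pi/4,rim[2],fx=5)
rel([.5885,-.248,.043],T)
E
```

```text
time: 30.08
eef_pos: [0.5018, -0.2829, 0.0433]
orientation: [0.727, 0.307, -0.566, 0.238]
contact_force: [-0.1, -0.3, -2.0]
opening: 0.0065
t 30.08 p [ 0.5018 -0.2829  0.0433] x [ 0.171  0.176 -0.969] z [-0.678 -0.693 -0.245] q [-0.82  0.31  1.88  0.3   0.99  1.35] F [-0.1 -0.3 -2. ] op 0.0065
shift cm [ 2.15  3.77 -8.42] rot [-0.002 -0.     0.   ] rows>= 2.3
```

View pics/ov4.png

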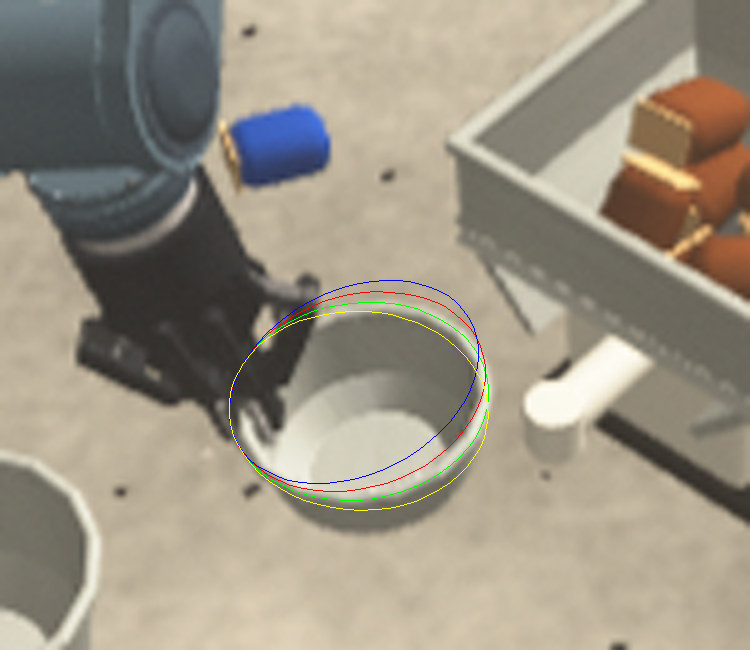

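```bash
python3 -m crank '[[0.5,0.9,-2,0,0,0,0],[1,1.8,-4,0,0,0,0],[1.5,2.7,-6,0,0,0,0],[2,3.6,-8,0,0,0,0],[2.15,3.8,-8.4,0,0,0,0],[2.15,3.8,-8.4,0,0,0,0],[2.15,3.8,-8.4,0,0,0,0]]'
python3 - <<'E'
from h import *
st()
im=snap('scene','s20');cv2.imwrite('pics/s20c.png',cv2.resize(im[230:350,230:380],None,fx=5,fy=5))
T=R.from_quat(robot.state()['orientation']).as_matrix()
print('up/down 1cm in tool:',np.round(T.T@[0,0,-1],3))
E
```

```text
time: 30.72
eef_pos: [0.5872, -0.2505, 0.0434]
orientation: [0.728, 0.305, -0.567, 0.236]
contact_force: [-0.2, 0.2, -1.4]
opening: 0.0067
t 30.72 p [ 0.5872 -0.2505  0.0434] x [ 0.172  0.176 -0.969] z [-0.681 -0.689 -0.246] q [-0.68  0.42  1.74  0.3   0.99  1.5 ] F [-0.2  0.2 -1.4] op 0.0067
up/down 1cm in tool: [0.969 0.001 0.246]
```

View pics/s20c.png

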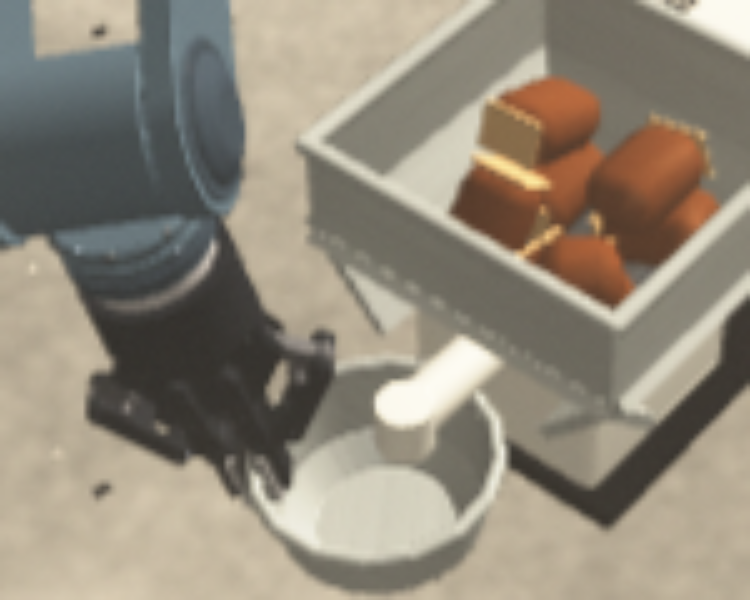

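```bash
python3 -m crank '[[0.4,0,0.1,0,0,0,0],[0.8,0,0.2,0,0,0,0],[1,0,0.25,0,0,0,0],[1,0,0.25,0,0,0,0]]'
python3 - <<'E'
from h import *
st()
E
```

```text
time: 31.1
eef_pos: [0.5879, -0.2505, 0.0333]
orientation: [0.728, 0.305, -0.567, 0.236]
contact_force: [-0.1, -0.1, -1.9]
opening: 0.0061
t 31.1 p [ 0.5879 -0.2505  0.0333] x [ 0.172  0.176 -0.969] z [-0.681 -0.689 -0.246] q [-0.68  0.43  1.74  0.3   0.97  1.5 ] F [-0.1 -0.1 -1.9] op 0.0061
```

```bash
python3 -m crank '[[0.2,0,0.05,0,0,0,0],[0.4,0,0.1,0,0,0,0],[0.4,0,0.1,0,0,0,1],[0.4,0,0.1,0,0,0,2],[0.4,0,0.1,0,0,0,2.6],[0.4,0,0.1,0,0,0,2.6]]'
python3 - <<'E'
from h import *
st()
im=snap('scene','s21');cv2.imwrite('pics/s21c.png',cv2.resize(im[230:350,230:380],None,fx=5,fy=5))
snap('wrist','w21')
E
```

```text
time: 31.6
eef_pos: [0.5886, -0.2502, 0.0296]
orientation: [0.728, 0.305, -0.566, 0.237]
contact_force: [-0.1, 0.4, 0.7]
opening: 0.026
t 31.6 p [ 0.5886 -0.2502  0.0296] x [ 0.173  0.176 -0.969] z [-0.681 -0.69  -0.247] q [-0.68  0.44  1.74  0.3   0.96  1.5 ] F [-0.1  0.4  0.7] op 0.026
```

View pics/s21c.png

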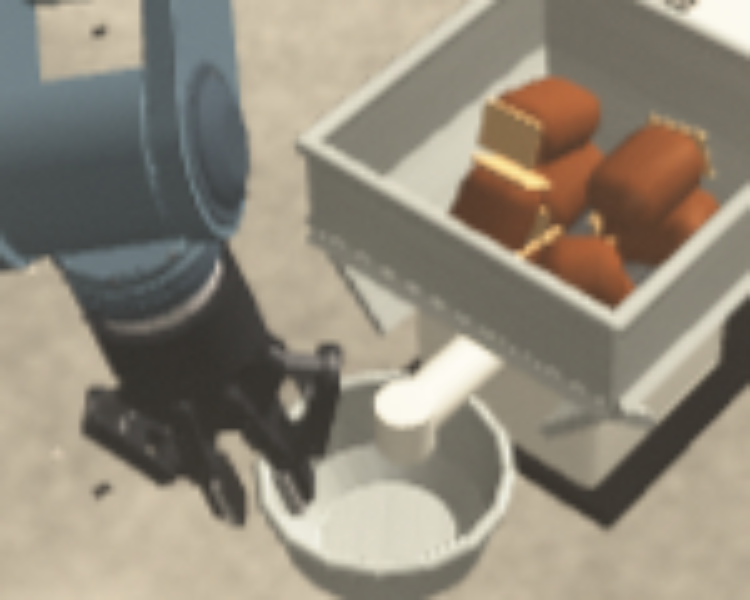

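View pics/w21.png

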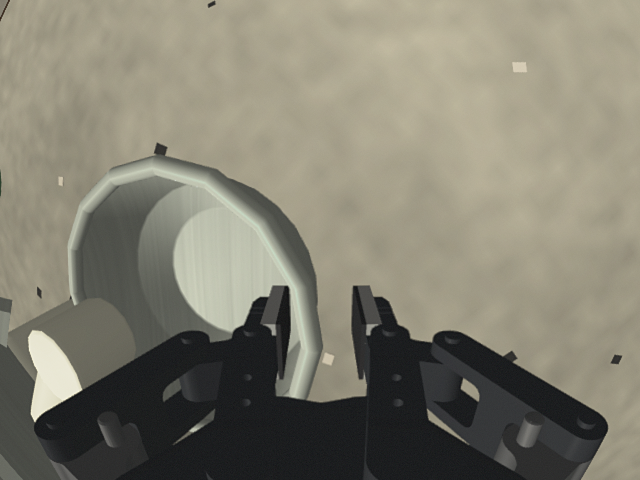

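```bash
python3 -m crank '[[-1.5,0,-0.3,0,0,0,2.6],[-3,0,-0.5,0,0,0,2.6],[-5,0,-0.8,0,0,0,2.6],[-8,0,-0.8,0,0,0,2.6],[-12,0,-0.8,0,0,0,2.6],[-16,0,-0.8,0,0,0,2.6],[-18,0,-0.8,0,-0.1,0,2.6],[-18,0,-0.8,0,-0.2,0,2.6]]'
python3 - <<'E'
from h import *
st()
im=snap('scene','s22');cv2.imwrite('pics/s22c.png',cv2.resize(im[230:350,230:380],None,fx=5,fy=5))
im=snap('top','top22')
c,s=np.cos(my),np.sin(my)
sp=np.array([.624+.135*s,-.066-.135*c]);print('spout',sp)
E
python3 bowl.py
```

```text
time: 32.37
eef_pos: [0.5645, -0.2807, 0.2148]
orientation: [0.67, 0.273, -0.636, 0.27]
contact_force: [0.7, -0.5, 0.4]
opening: 0.0257
t 32.37 p [ 0.5645 -0.2807  0.2148] x [ 0.042  0.023 -0.999] z [-0.704 -0.709 -0.046] q [-0.66  0.2   1.64  0.05  1.28  1.68] F [ 0.7 -0.5  0.4] op 0.0257
spout [ 0.63573019 -0.20048941]
top 0.91 [377. 152. 414. 203.] circ [ 0.6296 -0.2056] 0.0656 ell [ 0.6294 -0.2185] [0.1019 0.1372]
scene 0.89 [282. 306. 331. 352.] circ [ 0.6317 -0.214 ] 0.0739 ell [ 0.6322 -0.2102] [0.1282 0.148 ]
shift cm [-0.46 -9.73 18.74] rot [ 0.006 -0.05   0.003] rows>= 5.1
```

View pics/s22c.png

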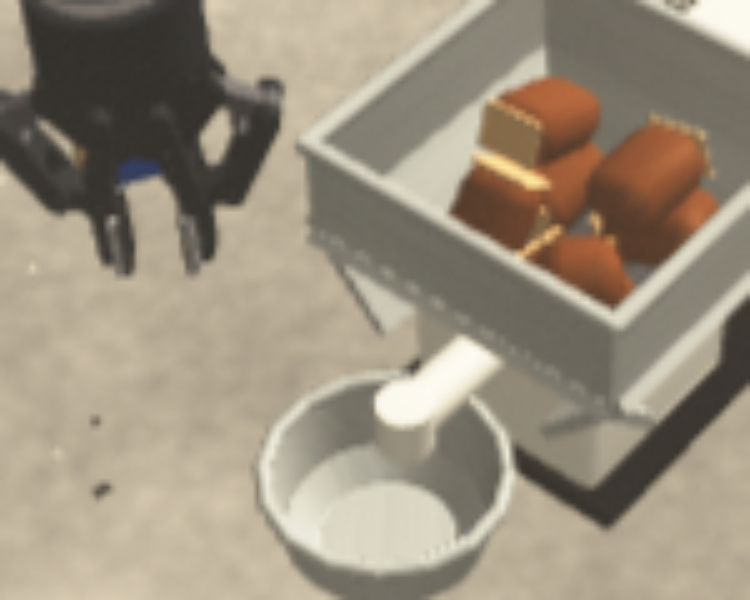

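View pics/top22.png

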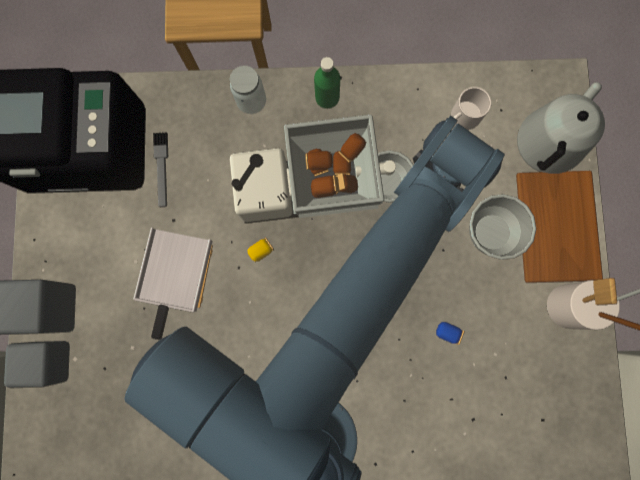

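```bash
python3 - <<'E'
from h import *
rel([.588,.151,.27],Rtool(np.radians(-123.5)))
E
```

```text
shift cm [ -4.84 -28.18 -32.5 ] rot [-0.195 -0.05  -0.002] rows>= 10.4
```

```bash
python3 -m crank '[[-4,0,0,0,-0.05,0,4],[-7,-1.5,-1.7,0,-0.05,0,4],[-7,-4.2,-4.9,-0.05,-0.05,0,4],[-7,-6.9,-8,-0.1,-0.05,0,4],[-7,-9.6,-11.1,-0.15,-0.05,0,4],[-7,-12.3,-14.2,-0.19,-0.05,0,4],[-7,-15,-17.3,-0.19,-0.05,0,4],[-7,-17.7,-20.4,-0.19,-0.05,0,4]]'
python3 - <<'E'
from h import *
st();rel([.588,.151,.27],Rtool(np.radians(-123.5)))
E
```

```text
time: 33.33
eef_pos: [0.5767, -0.0081, 0.2848]
orientation: [0.624, 0.332, -0.624, 0.334]
contact_force: [0.6, 0.1, -1.2]
opening: 0.0397
t 33.33 p [ 0.5767 -0.0081  0.2848] x [ 0.001 -0.002 -1.   ] z [-0.556 -0.831  0.001] q [-0.21  0.03  1.69 -0.    1.41  1.95] F [ 0.6  0.1 -1.2] op 0.0397
shift cm [  1.45  -7.91 -13.85] rot [-0.005  0.001 -0.002] rows>= 3.8
```

```bash
python3 -m crank '[[0,-2,-3.5,0,0,0,4],[0,-4,-7,0,0,0,4],[0,-6,-10.5,0,0,0,4],[1,-7.9,-13.85,0,0,0,4],[1.5,-7.9,-13.85,0,0,0,4],[1.5,-7.9,-13.85,0,0,0,4],[1.5,-7.9,-13.85,0,0,0,4]]'
python3 - <<'E'
from h import *
st();snap('wrist','w23'); s=robot.state()
for m in robot.mark_of('wrist','lever_knob'): print(m, wz(m['at'],.181,s))
im=snap('top','top23'); im=snap('scene','s23');cv2.imwrite('pics/s23c.png',cv2.resize(im[150:310,300:500],None,fx=4,fy=3.75))
E
```

```text
time: 33.92
eef_pos: [0.5883, 0.1488, 0.269]
orientation: [-0.623, -0.332, 0.624, -0.334]
contact_force: [0.3, -0.4, 0.8]
opening: 0.0401
t 33.92 p [0.5883 0.1488 0.269 ] x [ 0.    -0.004 -1.   ] z [-0.556 -0.831  0.003] q [ 0.06  0.12  1.63 -0.    1.39  2.22] F [ 0.3 -0.4  0.8] op 0.0401
{'at': [310.2, 246.4], 'conf': 0.76} [0.59278178 0.15254824 0.181     ]
```

View pics/w23.png

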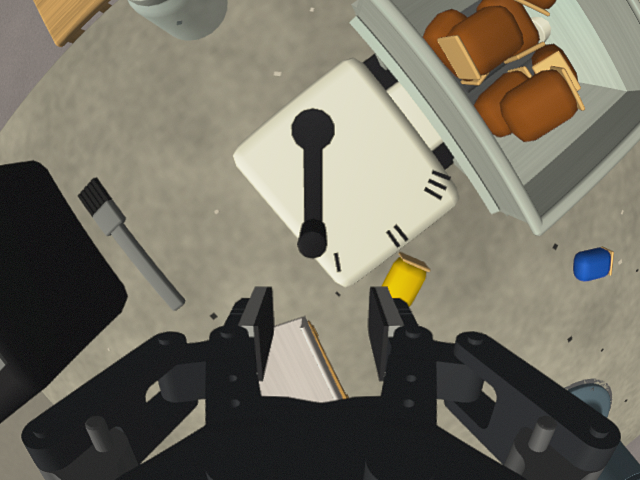

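View pics/top23.png

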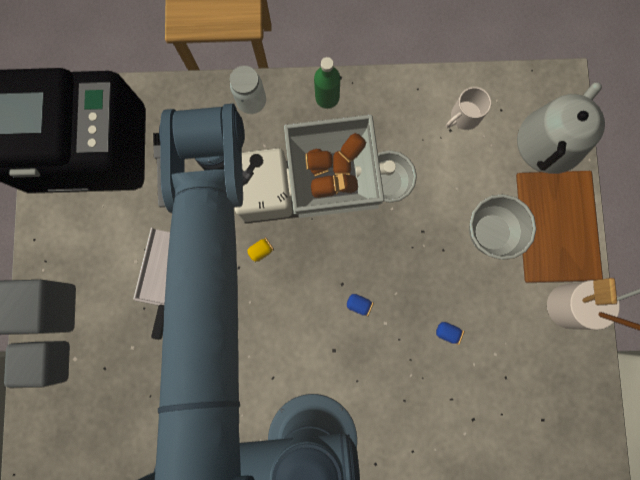

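View pics/s23c.png

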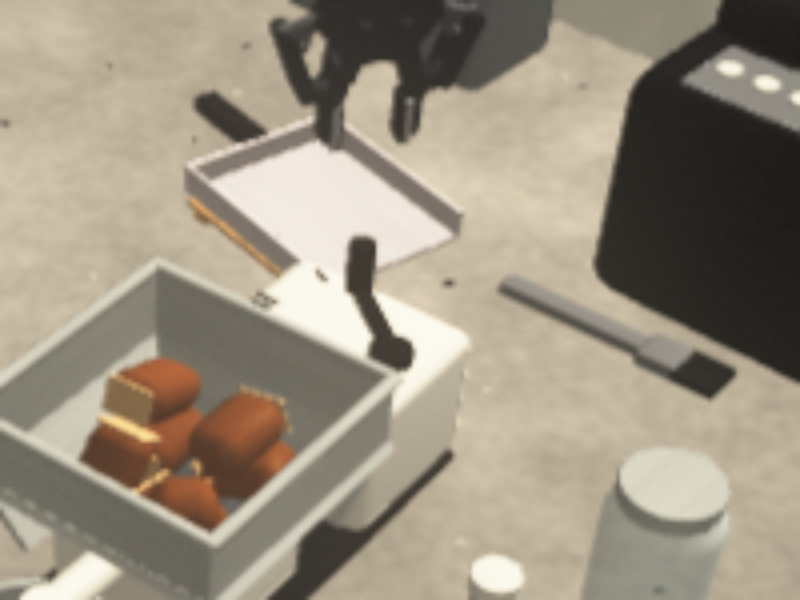

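```bash
python3 -m crank '[[4,0,-0.3,0,0,0,4],[8,0,-0.3,0,0,0,4],[11.4,0,-0.3,0,0,0,4],[11.4,0,-0.3,0,0,0,4],[11.4,0,-0.3,0,0,0,2.6],[11.4,0,-0.3,0,0,0,2.6],[11.4,0,-0.3,0,0,0,2.6]]' 20
python3 - <<'E'
from h import *
st();snap('wrist','w24')
piv=np.array([.653,.1105])
for a in (165,185):
    k=piv+.075*np.array([np.cos(np.radians(a)),np.sin(np.radians(a))]); rel([*k,.155],Rtool(np.radians(a-270)))
E
```

```text
time: 34.7
eef_pos: [0.5931, 0.1514, 0.1603]
orientation: [0.626, 0.331, -0.621, 0.336]
contact_force: [0.0, -0.2, -0.6]
opening: 0.0262
t 34.7 p [0.5931 0.1514 0.1603] x [ 0.009 -0.003 -1.   ] z [-0.556 -0.831 -0.002] q [ 0.07  0.23  1.72 -0.    1.19  2.23] F [ 0.  -0.2 -0.6] op 0.0262
shift cm [0.51 0.17 2.49] rot [-0.327 -0.001 -0.01 ] rows>= 2.6
shift cm [0.51 1.42 4.77] rot [-0.676  0.001 -0.01 ] rows>= 5.4
```

View pics/w24.png

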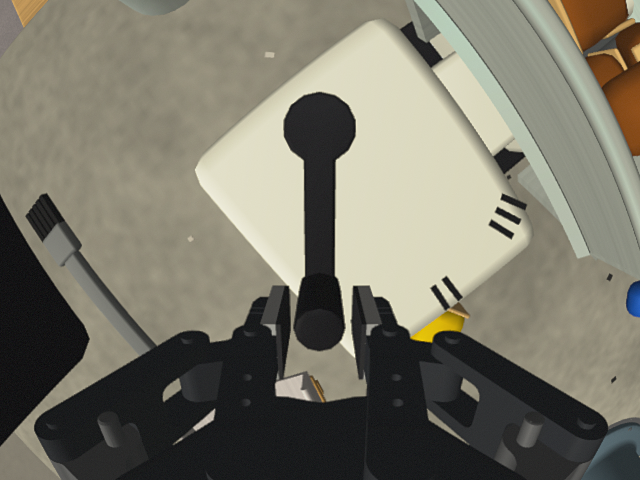

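```bash
python3 -m crank '[[0,0,0.8,-0.11,0,0,2.6],[0,0.05,1.6,-0.22,0,0,2.6],[0,0.2,2.5,-0.33,0,0,2.6],[0,0.5,3.3,-0.45,0,0,2.6],[0,0.9,4.1,-0.56,0,0,2.6],[0,1.4,4.8,-0.67,0,0,2.6],[0,1.4,4.8,-0.676,0,0,2.6],[0,1.4,4.8,-0.676,0,0,2.6]]'
python3 - <<'E'
from h import *
st();snap('wrist','w25')
E
```

```text
time: 35.42
eef_pos: [0.5768, 0.1037, 0.1585]
orientation: [0.479, 0.518, -0.478, 0.523]
contact_force: [0.1, -0.3, 0.6]
opening: 0.0263
t 35.42 p [0.5768 0.1037 0.1585] x [ 0.006 -0.004 -1.   ] z [ 0.084 -0.996  0.004] q [-0.01  0.17  1.78 -0.    1.18  1.47] F [ 0.1 -0.3  0.6] op 0.0263
```

View pics/w25.png

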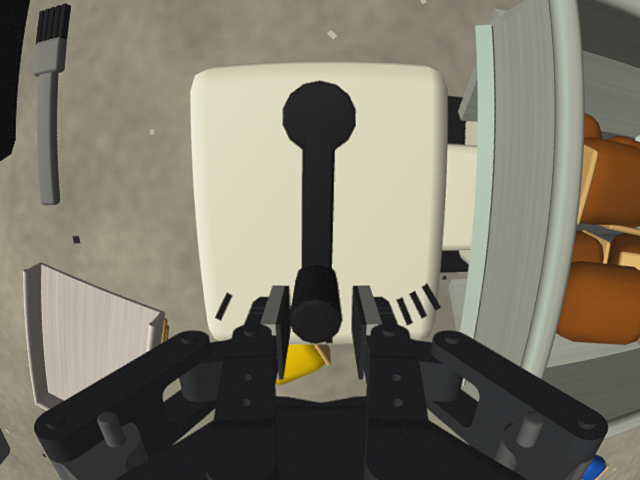

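```bash
python3 -m crank '[[0,0,0,0,0,0,3.6],[0,0,0,0,0,0,3.6],[-3,0,0,0,0,0,3.6],[-7,0,0,0,0,0,3.6],[-11,0,0,0,0,0,3.6],[-15,0,0,0,0,0,3.6],[-18,0,0,0,0,0,3.6],[-18,0,0,0,0,0,3.6]]'
python3 -m crank '[[0,4,-0.5,0,0,0,5],[0,8,-1,0,0,0,5],[0,12,-1,0,0,0,5],[0,15,-1,0,0,0,5],[0,15,-1,0,0,0,5]]'
python3 - <<'E'
from h import *
st();t=snap('top','top26');w=snap('wrist','w26');snap('scene','s26')
cv2.imwrite('pics/top26c.png',cv2.resize(t[110:350,120:440],None,fx=2.5,fy=2.5,interpolation=2))
E
```

```text
time: 36.13
eef_pos: [0.5781, 0.1049, 0.3458]
orientation: [0.481, 0.516, -0.475, 0.527]
contact_force: [0.5, 0.3, 0.4]
opening: 0.0364
time: 36.55
eef_pos: [0.7271, 0.1277, 0.3325]
orientation: [0.477, 0.52, -0.479, 0.522]
contact_force: [0.7, 1.3, -0.7]
opening: 0.0497
t 36.55 p [0.7271 0.1277 0.3325] x [-0.    -0.004 -1.   ] z [ 0.086 -0.996  0.004] q [ 0.02  0.4   1.19 -0.    1.56  1.51] F [ 0.7  1.3 -0.7] op 0.0497
```

View pics/top26c.png

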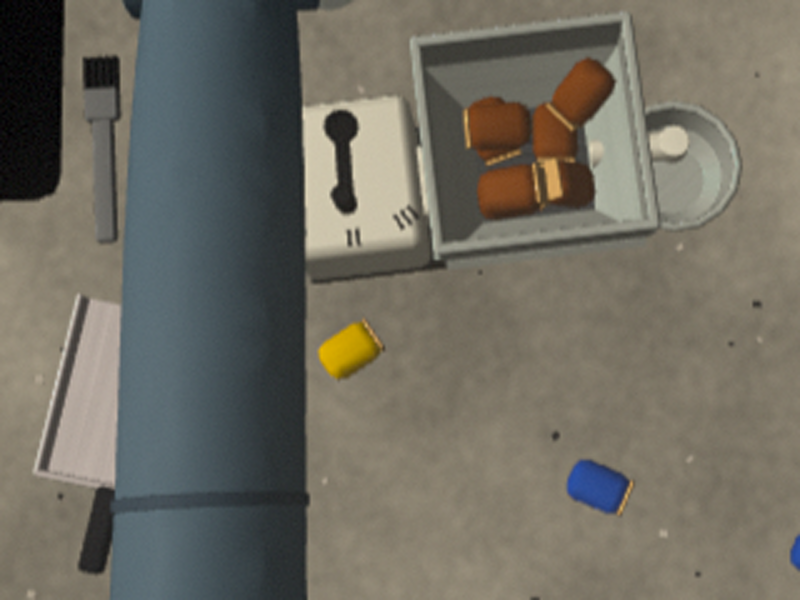

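View pics/w26.png

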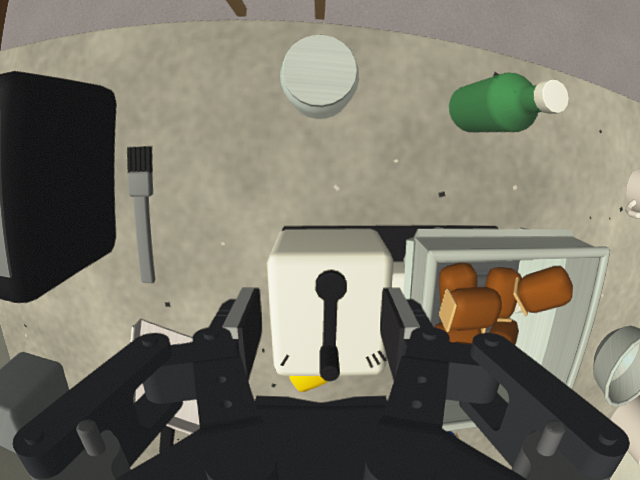

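View pics/s26.png

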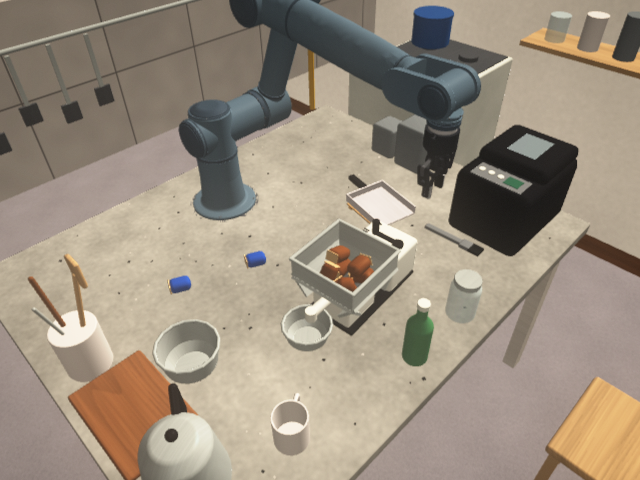

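```bash
python3 - <<'E'
from h import *
cr=lambda u,v:(120+u/2.5,110+v/2.5)
p=onz('top',cr(341,125),.155);k=onz('top',cr(345,202),.181);d=(k-p)[:2]
print(p,k,np.linalg.norm(d),'lever',.75+np.arctan2(d[1],d[0])%(2*np.pi)-(np.pi+my))
robot.snapshot('top')
for m in robot.mark_of('top','lever_knob')[:2]: print(m, onz('top',m['at'],.181))
for m in robot.mark_of('top','brush')[:1]+robot.mark_of('top','bowl_large')[:1]: print(m,onz('top',m['at'],0))
im=cv2.imread('pics/top22.png')
K=[onz('top',q,.042)[:2] for q in [(134.5,298),(194.5,310),(211.5,240),(152,229)]]
print('tray c',np.mean(K,0),K)
E
python3 bowl.py
python3 - <<'E'
import cv2
t=cv2.imread('pics/top22.png');cv2.imwrite('pics/t22c.png',cv2.resize(t[215:350,120:230],None,fx=5,fy=4.4,interpolation=2))
E
```

```text
[0.65129379 0.10808379 0.155     ] [0.57238975 0.10201642 0.181     ] 0.07913697084551051 lever 0.7397446195879152
{'at': [254.0, 188.3], 'conf': 0.64} [0.57838996 0.11090002 0.181     ]
{'at': [160.3, 320.3], 'conf': 0.3} [0.29235579 0.31664948 0.181     ]
{'at': [163.1, 164.2], 'conf': 0.63} [0.69408348 0.36968802 0.        ]
{'at': [490.0, 232.8], 'conf': 0.6} [ 0.48895125 -0.46069214  0.        ]
tray c [0.41685257 0.32879874] [array([0.34885382, 0.42198478]), array([0.31582475, 0.27593032]), array([0.48542247, 0.23499296]), array([0.51730923, 0.3822869 ])]
top 0.75 [380. 152. 417. 205.] circ [ 0.6297 -0.2085] 0.0656 ell [ 0.6306 -0.2179] [0.1028 0.1341]
scene 0.26 [290. 220. 414. 331.] circ [0.5866 0.0291] 0.2288 ell [0.5669 0.0281] [0.3372 0.4755]
shift cm [ 13.81 -40.24  43.47] rot [ 0.872  0.002 -0.005] rows>= 14.6
```

View pics/t22c.png

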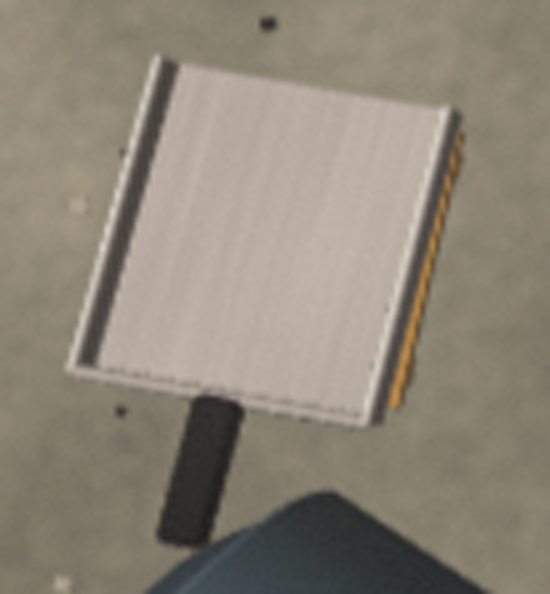

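```bash
python3 - <<'E'
from h import *
t=robot.snapshot('top')
b=(220,140,290,220);f=8
im=cv2.resize(t[b[1]:b[3],b[0]:b[2]],None,fx=f,fy=7.5,interpolation=2)
c,s=np.cos(my),np.sin(my)
piv=np.array([.624+.045*c-.175*s,-.066+.045*s+.175*c])
for a,col in((.63,(0,0,255)),(.75,(0,255,0)),(.87,(255,0,0))):
    az=np.pi+my+a-.75
    k=proj('top',[*(piv+.075*np.array([np.cos(az),np.sin(az)])),.181]);print(a,k)
    cv2.circle(im,(int((k[0]-b[0])*f),int((k[1]-b[1])*7.5)),5,col,2)
k=proj('top',[*piv,.15]);cv2.circle(im,(int((k[0]-b[0])*f),int((k[1]-b[1])*7.5)),5,(0,255,255),2)
cv2.imwrite('pics/lev.png',im)
E
```

```text
0.63 [252.29071595 188.23220232]
0.75 [256.30708905 188.00343129]
0.87 [260.27612087 187.30692925]
```

View pics/lev.png

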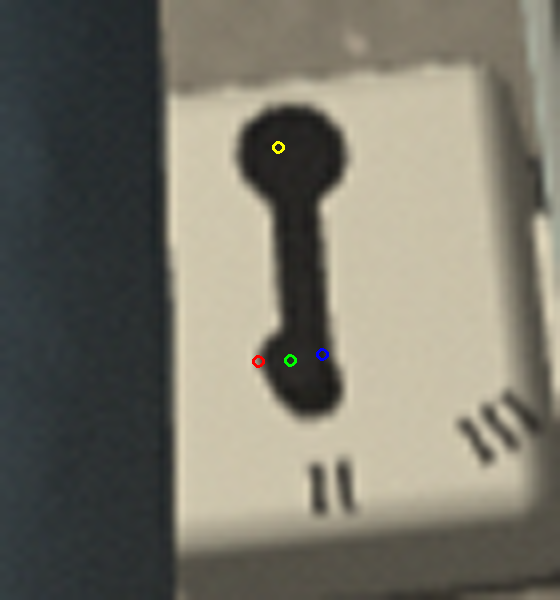

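```bash
python3 -c "
from h import *
st();print(robot.close_job())"
```

```text
t 37.15 p [0.7236 0.1276 0.3376] x [ 0.004 -0.004 -1.   ] z [ 0.087 -0.996  0.004] q [ 0.02  0.38  1.2  -0.    1.56  1.51] F [0.6 0.3 0.6] op 0.0503
the job is handed in; nothing more can be done
None
```

The job is done and handed in at about 37 s; no verdict came back. In order, I:
- tipped the tray's four crusts into the hopper;
- set the empty tray back on the trivet;
- put the three loose brown crusts in the hopper, leaving the blue and yellow look-alikes alone;
- stood the smaller bowl under the spout;
- swung the lever to the two-bar mark.

What the last checks showed:
- **Crusts:** seven are in the hopper. I saw no brown crust left on the counter in the combined views, though I couldn't see every corner in one picture.
- **Bowl:** it stands about 10 mm from the spout centre.
- **Tray:** it looks flat on the trivet, about 5 mm off centre. That comes from a picture taken just before the lever move, because the arm hid most of it at the end.
- **Other kitchen things:** the brush and the larger bowl read within about 1 cm of where they started.
- **Lever:** the estimates disagree. The enlarged top picture gives about 0.71 rad, my own pixel pick about 0.74, and the wrist picture shows it nearly straight. The network's single knob mark reads about 0.62, just below the 0.63 limit. Set against the picture I took that mark to be a few millimetres off, so I did not move the lever again.

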